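Stack the carousel spacers on their spindle by size

ROBOT

A 6-joint arm with a two-finger parallel gripper is mounted at the origin on the work surface. World frame = base frame: x ahead of the robot, y to its left, z up, the work surface at z = 0. Lengths are in m, angles in degrees, forces in N, time in s.
With the tool pointing down it reaches from about 0.25 to 0.725 m from the base axis. Payload 9.7 kg.
Tool frame: the origin (TCP) lies at the very end of the fingers, on their centre line; the grasp point (between the pads) lies 19 mm behind it (bot.pinch_z is the distance from the TCP to the grasp point, in m); x points along the fingers, z is the direction in which the jaws open and shut, and the axes are right-handed (so a half turn about x gives the same grasp; the last joint's range is limited). The gripper opens to 85 mm and grips with 20 to 120 N. Pads are 22 mm wide; open, the fingers measure 114 mm over their backs; the gripper's body (76 mm by 85 mm) begins 54 mm behind the grasp point. The pads swing forward as they close: fully open they stand 13 mm farther back than shut.
Start: joints at [67.895, 4.979, 10.078, 95.1, 0, 90], TCP at [0.207, 0.51, 0.203] pointing down, gripper open.
Joint ranges: [-179.16, 179.16], [-48.56, 103.87], [-65.8, 70.77], [-126.05, 130.52], [-82.76, 87.17], [-180, 180]. Speed limits (degrees/s): [127.2, 127.2, 147.25, 180, 180, 180].

INTERFACE

Orientations are given as [roll, pitch, yaw] about the fixed x, y, z axes, in that order (R = Rz(yaw) Ry(pitch) Rx(roll)).
In Python, from workcell import bot gives the robot as it stands.
- The arm moves only by the tool play_rows, never from a script. Its argument "rows" is a list of rows, each a list of 3 entries, a list of its own where there are three numbers: the shift along the tool's x, y, z in cm, then the turn about the tool's x in degrees, then the finger opening in cm, from 0 to 8.54. A call has 1 to 12 rows; each row is the pose to reach, as a shift and turn from the pose commanded when the call began, along the tool's axes at that moment; what a row does not reach only later rows make up. A row lasts 1/12 s, in which the tool goes at most 41.7 mm and 7.16 degrees, less where a joint would pass 70% of its speed; a pose out of reach is approached as far as the arm can. A call with a gripper value outside its range is refused whole. The fingers move at their own pace and stop on an object; "squeeze" is the grip in N (left out, the last holds). Time passes only in rows, so rows that repeat a pose let the fingers close. It gives the time, the measured TCP pose, the force and the opening at its end, in the units of the state.
- bot.get_obs(): the state, without advancing time (a new reading comes with each control period).
- bot.camera(name): name is "side" or "top" or "wrist"; returns (picture, depth): 420x560x3 uint8, blue, green, red; 420x560 float32, m along the optical axis (not along the pixel's ray), 0 where there is no reading.
- bot.camera_model(name): a dict with "fx", "fy", "cx", "cy" (pixels), "k1" (the pictures are not rectified: a ray, as slopes to the right and down, at radius r is drawn at 1 + k1 r^2 times it, then the intrinsics apply), "origin" and "attitude" of the camera in the world; the wrist camera has in their place "mount" (4x4, takes a point from camera to tool coordinates, whose origin is the TCP and whose axes are the tool frame's). Camera axes: x right, y down, z forward; pixel columns grow to the right and rows downward; lengths in m; the calibration is good to about 2 mm. A picture is of the moment at which its call begins: read the wrist's pose just before it. camera_model takes no time and is no camera call.
- bot.job_done(): hands the job in, once; it reports no verdict.
The state is a dict: "time": time; "q": joint angles; "qd": joint speeds; "joint_efforts": joint torques, N m; "ee_pos": TCP position; "tcp_rot": TCP orientation; "wrist_force": force on the tool from outside, world axes, zero at the start; "torque": the same for the moment, N m; "opening": finger opening in m.
Only numpy, scipy, OpenCV 4.12 (cv2) and the standard library are available. Lean on these libraries where they do the work, as an engineer would, in place of code of your own. Each camera call takes 0.05 s, during which the arm holds its last target.

TASK

Rebuild the stand of the display carousel on the artist's table: thread the three spacers onto its upright spindle one after another, the large silver one first, then the medium brass one, then the small black one on top, and push each down until it sits flat on what is below it. The spindle stands slightly off the middle of its foot, so feel your way on and do not force anything: keep the force on the carousel under 30 N. Let go at the end and leave the nut and everything else on the table where it is.

Things in the scene. Friction and masses are not known exactly. Their poses are not given: they have to be found in the camera images.
- carousel: Foot of a display carousel, fixed: black disc 130 mm across, 20 mm tall, aluminium top. Origin under its middle, z up; yaw means nothing. It carries a spindle with a red sprung key down one side, 3 to 52 mm above the foot's top, top end sloping in flush. The key stands out 3 mm and yields 2 N per mm: a spacer does not drop home past it; it drags (up to about 8 N) and must be pushed.
- carousel_seat (a point): Middle of the foot's flat top face, 20 mm above the table; z up. The spacers stack from this height. The vertical steel spindle is clamped in an eccentric sleeve: its axis is 5.5 mm from this point, in a direction that varies and is not reported (see it or feel it).
- tip_level (a point): Point 60 mm straight above carousel_seat, level with the spindle's flat tip (but 5.5 mm beside it, like the axis). The spindle is 12 mm in diameter up to 57 mm above the seat, then tapers to 9 mm at the flat tip; rigid.
- large_spacer (a point): The large spacer: ring of aluminium (silver), 56 mm outside diameter, 14 mm bore right through, 15 mm tall, lying flat on the cork mat. The point is its centre, on the bore's axis, half-way up (7.5 mm above its underside); z is along the bore. Same either way up.
- medium_spacer (a point): The medium spacer: ring of brass (yellow metal), 46 mm outside diameter, 14 mm bore right through, 15 mm tall, lying flat on the cork mat. The point is its centre, on the bore's axis, half-way up (7.5 mm above its underside); z is along the bore. Same either way up.
- small_spacer (a point): The small spacer: ring of black plastic, 36 mm outside diameter, 14 mm bore right through, 15 mm tall, lying flat on the cork mat. The point is its centre, on the bore's axis, half-way up (7.5 mm above its underside); z is along the bore. Same either way up.
- mat: Square cork parts mat, 250 x 250 x 4 mm, fixed to the table; the spacers and a nut lie on it about 120 mm apart, any of them in any of the four places. Origin at the centre of its underside; x and y along its edges.
- nut_c (a point): Bystander: the knurled steel nut on the cork mat (22 mm across, 18 mm tall), not part of the job. The point is at its middle.
- marker_blue_c (a point): Bystander: a blue-capped marker pen lying on the table (130 x 17 mm), not part of the job. The point is at its middle.
- marker_red_c (a point): Bystander: a red-capped marker pen lying on the table (130 x 17 mm), not part of the job. The point is at its middle.
- ink_c (a point): Bystander: an amber ink jar (44 mm across, 60 mm tall), not part of the job. The point is at its middle.
- tape_c (a point): Bystander: a roll of white tape lying flat (90 mm across, 24 mm tall, 72 mm hole; not a spacer), not part of the job. The point is at its middle.
- pencup_c (a point): Bystander: a blue cup (76 mm across, 100 mm tall), not part of the job. The point is at its middle.
- sharpener_c (a point): Bystander: a green pencil sharpener (30 x 18 x 14 mm), not part of the job. The point is at its middle.
Things that resemble listed ones, but are neither listed nor needed, are in the scene too. There is more than one size of the carousel; the one meant has the size given above.

How it is judged (in metres and radians):
On the way, in this order (a step that is already met when the one before it is completed fails the run):
1. the large spacer is threaded on the spindle and sits on the foot (z of large_spacer in the frame of carousel_seat between 0.005 and 0.01 m and horizontal distance between large_spacer and carousel_seat below 0.009 m and angle between the z axis of large_spacer and the z axis of carousel_seat, either way round below 0.1 rad), for 0.2 s.
2. then the medium spacer is threaded on and sits on the large one (all of step 1 and z of medium_spacer in the frame of carousel_seat between 0.02 and 0.025 m and horizontal distance between medium_spacer and carousel_seat below 0.009 m and angle between the z axis of medium_spacer and the z axis of carousel_seat, either way round below 0.1 rad), for 0.2 s.
3. then the small spacer is threaded on and sits on the medium one (all of step 2 and z of small_spacer in the frame of carousel_seat between 0.035 and 0.04 m and horizontal distance between small_spacer and carousel_seat below 0.009 m and angle between the z axis of small_spacer and the z axis of carousel_seat, either way round below 0.1 rad), for 0.2 s.
At the end, for the whole second after the job is handed in: All three spacers are on the spindle, large at the bottom, medium in the middle, small on top: each lies flat (within 0.1 rad), its centre within 2.5 mm of its height when fully home (7.5, 22.5 and 37.5 mm above the foot's top face) and within 9 mm sideways of the foot's middle (all of step 3); the robot touches nothing.
It fails at once if the carousel (foot, spindle or spacers on it) is loaded with more than 30 N (contact force between carousel and anything else above 30 N).
It fails at once if a bystander (nut, marker, ink jar, tape, cup or sharpener) is moved by more than 20 mm (distance of any of nut_c, marker_blue_c, marker_red_c, ink_c, tape_c, pencup_c, sharpener_c from where it was at the start of the episode above 0.02 m).
It also fails if it takes over 72 s, if anything falls off the work surface, if the arm or the gripper's body presses on something with over 40 N, if the wrist force passes 120 N, or if a joint passes its speed limit or range.

## Working session

There is one attempt and no reset: what is moved stays moved. The work goes in short steps, Python scripts to look and compute and a tool call to move; the robot and the scene stay as the last step left them, time stands still between calls to the robot, and variables do not carry over. Pictures are saved under pics/ and viewed, and the job is handed in when it is done.

Besides the shell and the picture viewer there is one more tool, called after ">>>" as a command line: name --argument value ..., lists and objects as JSON in quotes. play_rows: Moves the arm, as the interface text tells. Its arguments: {"type":"object","properties":{"rows":{"type":"array"},"squeeze":{"type":"number"}},"required":["rows"]}

```bash
mkdir -p pics; ls
python3 - <<'E'
from workcell import bot
import cv2
o=bot.get_obs();print({k:o[k] for k in('time','q','ee_pos','tcp_rot','wrist_force','opening')}, bot.pinch_z)
for n in('top','side'):
    p,d=bot.camera(n);cv2.imwrite(f'pics/{n}0.png',p);import numpy as np;np.save(f'pics/{n}0.npy',d)
    print(bot.camera_model(n))
print(bot.camera_model('wrist'))
E
```

```text
pics
{'time': 0.0, 'q': array([6.78936989e+01, 5.01135520e+00, 1.00337438e+01, 9.50993362e+01,
       1.36699776e-03, 9.00010621e+01]), 'ee_pos': array([0.20687084, 0.50932063, 0.20207429]), 'tcp_rot': array([ 178.98329231,   89.92304028, -113.12407181]), 'wrist_force': array([-0.46984748,  0.02784466, -0.31553952]), 'opening': 0.08533205587553296} 0.0187
{'fx': 447.78950504616864, 'fy': 447.78950504616864, 'cx': 277.2009825783932, 'cy': 211.5296234270893, 'k1': -0.03784764421602313, 'origin': array([ 0.42323522, -0.03348336,  1.23346043]), 'attitude': array([-176.43759321,   -0.57730847,  -91.69517837])}
{'fx': 456.2934351351028, 'fy': 456.2934351351028, 'cx': 273.8531665748669, 'cy': 215.69283625459127, 'k1': -0.09958022226465217, 'origin': array([0.25830263, 0.89800708, 0.9017637 ]), 'attitude': array([-1.29962419e+02, -1.08479111e-01, -1.65931245e+02])}
{'fx': 352.0687225608795, 'fy': 352.0687225608795, 'cx': 277.80589127070675, 'cy': 212.66980641993123, 'k1': 0.01732897542482192, 'mount': array([[ 7.68184728e-04, -2.67619057e-01,  9.63524494e-01,
        -1.71251475e-01],
       [-1.64435077e-04, -9.63524799e-01, -2.67619011e-01,
         6.89477584e-02],
       [ 9.99999691e-01,  4.71436129e-05, -7.84170996e-04,
         3.59718063e-04],
       [ 0.00000000e+00,  0.00000000e+00,  0.00000000e+00,
         1.00000000e+00]])}
```

View pics/top0.png

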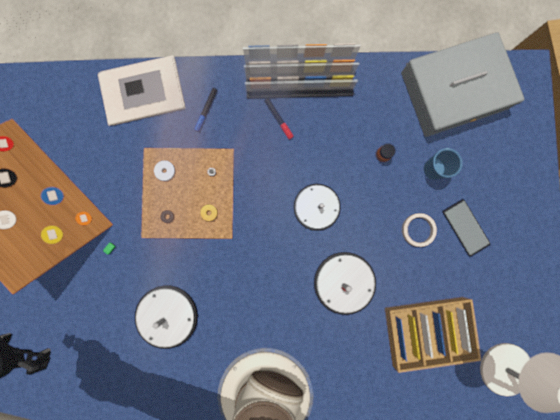

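View pics/side0.png

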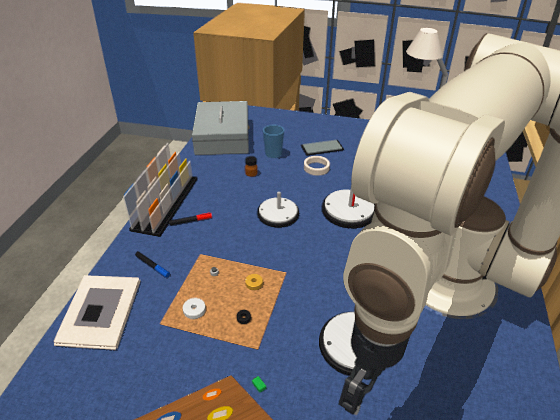

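```bash
cat > h.py <<'E'
import numpy as np, cv2
from scipy.spatial.transform import Rotation as R
def rot(a): return R.from_euler('xyz',a,degrees=True).as_matrix()
def toK(m):
    K=np.array([[m['fx'],0,m['cx']],[0,m['fy'],m['cy']],[0,0,1]]);return K,np.array([m['k1'],0,0,0,0])
def pose(m,obs=None):
    if 'mount' in m:
        T=np.eye(4);T[:3,:3]=rot(obs['tcp_rot']);T[:3,3]=obs['ee_pos'];T=T@m['mount'];return T[:3,:3],T[:3,3]
    return rot(m['attitude']),np.array(m['origin'])
def ray(m,uv,obs=None):
    K,D=toK(m);A,o=pose(m,obs)
    s=cv2.undistortPoints(np.array(uv,float).reshape(-1,1,2),K,D).reshape(-1,2)
    return o,np.c_[s,np.ones(len(s))]@A.T
def on_z(m,uv,z,obs=None):
    o,d=ray(m,uv,obs);return o+d*((z-o[2])/d[:,2])[:,None]
def proj(m,P,obs=None):
    K,D=toK(m);A,o=pose(m,obs);P=(np.atleast_2d(P)-o)@A
    return cv2.projectPoints(P,np.zeros(3),np.zeros(3),K,D)[0].reshape(-1,2)
def cloud(m,d,obs=None):
    h,w=d.shape;u,v=np.meshgrid(np.arange(w),np.arange(h))
    K,D=toK(m);A,o=pose(m,obs)
    s=cv2.undistortPoints(np.stack([u,v],-1).reshape(-1,1,2).astype(float),K,D).reshape(h,w,2)
    P=np.dstack([s,np.ones((h,w))])*d[...,None]
    return P@A.T+o
E
python3 - <<'E'
from h import *
from workcell import bot
m=bot.camera_model('top');p=cv2.imread('pics/top0.png');d=np.load('pics/top0.npy')
C=cloud(m,d)
for n,uv,z in [('car A',(317,206),.02),('B',(346,283),.02),('C',(165,317),.02),('silver',(164,171),.019),('brass',(208,213),.019),('black',(167,216),.019),('nut',(211,172),.022)]:
    print(n,on_z(m,[uv],z).round(4), C[uv[1],uv[0]].round(4))
# disc widths by depth
for n,(u,v) in dict(A=(317,206),B=(346,283),C=(165,317)).items():
    W=C[v-40:v+40,u-40:u+40];k=(abs(W[...,2]-.02)<.008)
    pts=W[k][:,:2];print(n,k.sum(),np.ptp(pts,0),(pts.max(0)+pts.min(0))/2)
a=cv2.resize(p[140:250,135:365],None,fx=3.4,fy=3.4,interpolation=cv2.INTER_CUBIC);cv2.imwrite('pics/crop0.png',a)
E
```

```text
car A [[ 0.5103 -0.1566  0.02  ]] [ 0.5101 -0.1563  0.0236]
B [[ 0.2999 -0.2278  0.02  ]] [ 0.3006 -0.2268  0.0263]
C [[0.2239 0.2612 0.02  ]] [0.2246 0.2601 0.0243]
silver [[0.6184 0.2581 0.019 ]] [0.6206 0.2614 0.005 ]
brass [[0.4999 0.14   0.019 ]] [5.011e-01 1.427e-01 2.000e-04]
black [[0.495  0.2515 0.019 ]] [0.4959 0.2551 0.0037]
nut [[0.6114 0.1292 0.022 ]] [0.6108 0.1287 0.0256]
A 1632 [0.1265924  0.12667431] [ 0.5082752  -0.15720061]
B 2482 [0.16790245 0.1908629 ] [ 0.29961825 -0.2366421 ]
C 2574 [0.16649254 0.16744886] [0.22343444 0.25995936]
```

View pics/crop0.png

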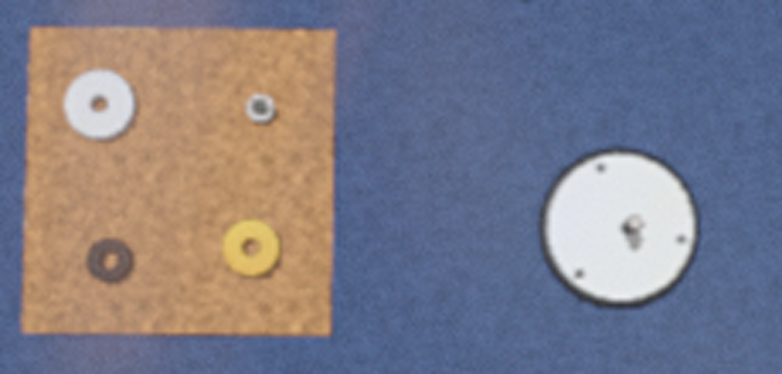

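```bash
cat >> h.py <<'E'
def shift(obs,target):
    "cm along tool axes from measured pose to world target"
    return (rot(obs['tcp_rot']).T@(np.array(target)-obs['ee_pos']))*100
E
python3 - <<'E'
from h import *
from workcell import bot
m=bot.camera_model('top');p=cv2.imread('pics/top0.png')
o=bot.get_obs();print(rot(o['tcp_rot']).round(4))
g=cv2.cvtColor(p,cv2.COLOR_BGR2HSV)
# carousel disc (white top) centre
def blob(mask,uv,r):
    mk=np.zeros_like(mask);cv2.circle(mk,uv,r,255,-1);mk&=mask
    n,l,s,c=cv2.connectedComponentsWithStats(mk);i=1+np.argmax(s[1:,4])
    cs,_=cv2.findContours((l==i).astype(np.uint8),cv2.RETR_EXTERNAL,cv2.CHAIN_APPROX_NONE)
    h=cv2.convexHull(max(cs,key=len));return cv2.fitEllipse(h) 
w=cv2.inRange(g,(0,0,120),(180,60,255))
for n,uv,r,z,mask in [('car',(317,206),30,.02,w),('silver',(164,171),16,.019,w),('brass',(208,213),16,.019,cv2.inRange(g,(20,110,120),(35,255,255))),('black',(167,216),14,.019,cv2.inRange(g,(0,0,0),(180,255,90)))]:
    e=blob(mask,uv,r);print(n,e,on_z(m,[e[0]],z)[0].round(4))
print('tip',on_z(m,[(321,205.3)],.08))
print(shift(o,[.618,.258,.12]))
cv2.imwrite('pics/crop1.png',cv2.resize(p[178:234,289:345],None,fx=10,fy=10,interpolation=cv2.INTER_CUBIC))
E
```

```text
[[-4.000e-04 -9.265e-01  3.763e-01]
 [-1.000e-03  3.763e-01  9.265e-01]
 [-1.000e+00 -0.000e+00 -1.100e-03]]
car ((316.9260559082031, 206.32638549804688), (43.67642593383789, 44.200252532958984), 94.16004180908203) [ 0.5094 -0.1564  0.02  ]
silver ((163.93038940429688, 170.27854919433594), (21.09612274169922, 21.37442398071289), 91.21015167236328) [0.6204 0.2582 0.019 ]
brass ((208.36183166503906, 212.111328125), (15.84080696105957, 16.18325424194336), 124.61151885986328) [0.5023 0.139  0.019 ]Traceback (most recent call last):
  File "<stdin>", line 14, in <module>
  File "<stdin>", line 9, in blob
    return _wrapfunc(a, 'argmax', axis=axis, out=out, **kwds)
    return bound(*args, **kwds)
ValueError: attempt to get argmax of an empty sequence
```

Look-alikes: the carousels are at top pixels A (317,206), about 130 mm, B (346,283) and C (165,317), both about 167 mm. I choose A. The rings are silver (164,171), brass (208,213) and black (167,216). The nut (211,172), tape (420,230) and palette discs (left, around x<90) are not spacers. The crop confirms the three rings and A's single spindle.

>>> play_rows --rows '[[[0.5,-2,-0.3],0,8.5],[[1,-6,-0.9],6,8.5],[[2,-10,-1.6],12,8.5],[[3,-14,-2.2],18,8.5],[[4,-18,-2.9],24,8.5],[[4.5,-22,-3.5],30,8.5],[[5,-26,-4.2],36,8.5],[[5.5,-30,-4.8],40,8.5],[[6,-34,-5.5],43,8.5],[[6.5,-38,-6.1],45,8.5],[[7,-42,-6.8],45,8.5],[[8,-46,-7.4],45,8.5]]'

```text
time: 1.1
ee_pos: [0.607, 0.2665, 0.1231]
tcp_rot: [3.0, 90.0, 25.9]
wrist_force: [0.8, 0.4, 0.7]
opening: 0.0847
```

```bash
cat > look.py <<'E'
import sys
from h import *
from workcell import bot
def look(name,cam='wrist'):
    o=bot.get_obs();p,d=bot.camera(cam);cv2.imwrite(f'pics/{name}.png',p);np.save(f'pics/{name}.npy',d)
    import pickle;pickle.dump(o,open(f'pics/{name}.pkl','wb'));return o,p,d,bot.camera_model(cam)
if __name__=='__main__':
    o,p,d,m=look(*sys.argv[1:]);print(o['time'],o['ee_pos'].round(4),o['q'].round(1),o['wrist_force'].round(2),o['opening'].round(4));print(rot(o['tcp_rot']).round(4))
E
python3 look.py w1
```

```text
Traceback (most recent call last):
  File "look.py", line 8, in <module>
    o,p,d,m=look(*sys.argv[1:]);print(o['time'],o['ee_pos'].round(4),o['q'].round(1),o['wrist_force'].round(2),o['opening'].round(4));print(rot(o['tcp_rot']).round(4))
                                                                                                               ^^^^^^^^^^^^^^^^^^
AttributeError: 'float' object has no attribute 'round'
```

View pics/w1.png

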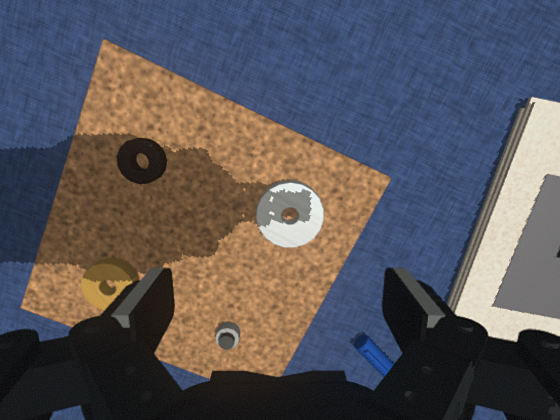

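The wrist picture shows silver (bore near 290,214), black (142,160), brass (108,286) and the nut (227,337). I'll fix these positions on z=0.019.

```bash
sed -i "s/o\['opening'\].round(4)/round(o['opening'],4)/" look.py
python3 - <<'E'
from h import *
import pickle
from workcell import bot
m=bot.camera_model('wrist');o=pickle.load(open('pics/w1.pkl','rb'));d=np.load('pics/w1.npy')
now=bot.get_obs();print(o['time'],now['time'],o['ee_pos'],now['ee_pos'],now['q'].round(1),now['wrist_force'])
print(rot(now['tcp_rot']).round(4))
p=cv2.imread('pics/w1.png')
C=cloud(m,d,o)
for n,uv,D in [('silver',(290,214),.056),('black',(142,160),.036),('brass',(108,286),.046)]:
    P=on_z(m,[uv],.019,o)[0];print(n,P.round(4))
    W=C[uv[1]-40:uv[1]+40,uv[0]-40:uv[0]+40];k=(W[...,2]>.012)&(np.linalg.norm(W[...,:2]-P[:2],axis=-1)<D/2+.006)&(W[...,2]<.03)
    q=W[k];print('  depth',q.shape,np.median(q[:,2]),(q.max(0)+q.min(0))/2,np.ptp(q,axis=0))
E
```

```text
1.1 1.15 [0.6070065  0.26649868 0.12305809] [0.61125591 0.26217625 0.11861439] [23.3 20.4 18.9 88.6 -0.1 90.6] [-1.9693394  -5.11856292 -2.59579003]
[[-8.000e-04 -3.853e-01  9.228e-01]
 [-2.700e-03  9.228e-01  3.853e-01]
 [-1.000e+00 -2.200e-03 -1.800e-03]]
silver [0.619  0.2619 0.019 ]
  depth (3333, 3) 0.01905840562537564 [0.61890036 0.26089637 0.01690165] [0.05510198 0.05499961 0.00971338]
black [0.4957 0.2572 0.019 ]
  depth (1510, 3) 0.018997643219904353 [0.49405078 0.2553521  0.01677073] [0.03498585 0.0352477  0.0095339 ]
brass [0.5006 0.1424 0.019 ]
  depth (1674, 3) 0.01905872386255056 [0.49864657 0.14082618 0.01666474] [0.04154333 0.04698636 0.00930982]
```

>>> play_rows --rows '[[[1,0,0.5],0,8.5],[[2,0,1],0,8.5],[[2,0,1],0,8.5],[[2,0,1],0,8.5]]'

```text
time: 1.48
ee_pos: [0.6133, 0.2727, 0.1019]
tcp_rot: [175.8, 89.9, -161.3]
wrist_force: [-0.9, 0.4, 0.7]
opening: 0.0848
```

```bash
python3 look.py w2
cat > rings.py <<'E'
import sys,pickle
from h import *
from workcell import bot
def rings(name,specs,ztop=.019):
    m=bot.camera_model('wrist');o=pickle.load(open(f'pics/{name}.pkl','rb'));d=np.load(f'pics/{name}.npy');C=cloud(m,d,o)
    for n,P,D in specs:
        k=(abs(C[...,2]-ztop)<.006)&(np.linalg.norm(C[...,:2]-np.array(P),axis=-1)<D/2+.008);
        mk=k.astype(np.uint8);cs,_=cv2.findContours(mk,cv2.RETR_EXTERNAL,cv2.CHAIN_APPROX_NONE)
        c=max(cs,key=len);e=cv2.fitEllipse(cv2.convexHull(c));Q=on_z(m,[e[0]],ztop,o)[0]
        print(n,e,Q.round(4),'shift',shift(bot.get_obs(),Q).round(2))
if __name__=='__main__':
    S=dict(silver=((.619,.2609),.056),brass=((.5,.141),.046),black=((.495,.2555),.036))
    rings(sys.argv[1],[(n,*S[n]) for n in sys.argv[2:]])
E
python3 rings.py w2 silver black brass
```

```text
1.4833 [0.6133 0.2727 0.1019] [24.  21.2 18.1 87.   0.  91. ] [-0.86  0.44  0.65] 0.0848
[[-1.700e-03 -3.904e-01  9.206e-01]
 [-6.000e-04  9.206e-01  3.904e-01]
 [-1.000e+00  1.000e-04 -1.800e-03]]
silver ((279.8056945800781, 225.47152709960938), (70.75360107421875, 72.60688781738281), 90.62007904052734) [0.6185 0.2619 0.019 ] shift [ 8.38 -1.2   0.05]
black ((118.72644805908203, 168.29953002929688), (48.093223571777344, 53.26993179321289), 113.02398681640625) [0.4945 0.2563 0.019 ] shift [  8.39   3.13 -11.59]
brass ((85.62064361572266, 298.5827941894531), (48.42574691772461, 58.72527313232422), 75.01718139648438) [0.4996 0.1449 0.019 ] shift [  8.39  -7.33 -15.48]
```

View pics/w2.png

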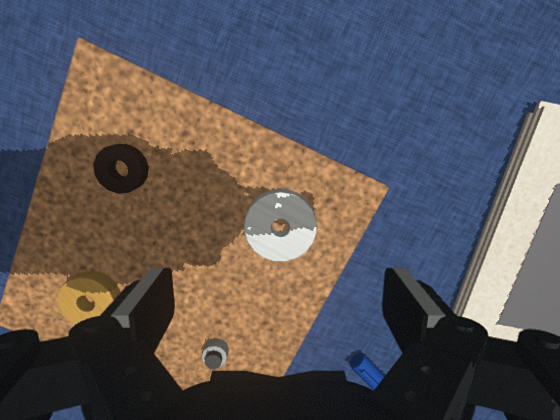

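```bash
cat > fing.py <<'E'
import sys,pickle
from h import *
from workcell import bot
def fing(name):
    m=bot.camera_model('wrist');o=pickle.load(open(f'pics/{name}.pkl','rb'));d=np.load(f'pics/{name}.npy');C=cloud(m,d,o)
    T=(C-o['ee_pos'])@rot(o['tcp_rot'])
    k=(d>0)&(abs(T[...,1])<.02)&(abs(T[...,2])<.07)&(T[...,0]<.01)&(T[...,0]>-.06)
    for s in(-1,1):
        q=T[k&(np.sign(T[...,2])==s)]
        print('finger',s,len(q),'max x',np.sort(q[:,0])[-5:].round(4) if len(q) else '', 'z min/max',np.abs(q[:,2]).min().round(4),'y',q[:,1].min().round(4),q[:,1].max().round(4))
    return T,k,o
if __name__=='__main__': fing(sys.argv[1])
E
python3 fing.py w2
```

```text
finger -1 1332 max x [-0.0417 -0.0415 -0.0415 -0.0412 -0.0402] z min/max 0.0425 y -0.0107 0.0129
finger 1 1329 max x [-0.0414 -0.0414 -0.0412 -0.0407 -0.0403] z min/max 0.0413 y -0.0106 0.013
```

Run:
```python
from fing import *
T,k,o=fing('w2');d=np.load('pics/w2.npy')
for uv in [(150,270),(160,275),(168,275),(165,290),(140,300),(120,320),(90,340),(390,272),(400,275),(430,310)]:print(uv,T[uv[1],uv[0]].round(4),d[uv[1],uv[0]].round(3))
from workcell import bot
m=bot.camera_model('wrist')
R_=rot(o['tcp_rot'])
for P in [(0,0,.0425),(-.013,.011,.0425),(-.013,-.011,.0425),(-.013,-.011,.0525),(0,-.011,.0525)]:print(P,proj(m,o['ee_pos']+R_@np.array(P),o))
```

```text
finger -1 1332 max x [-0.0417 -0.0415 -0.0415 -0.0412 -0.0402] z min/max 0.0425 y -0.0107 0.0129
finger 1 1329 max x [-0.0414 -0.0414 -0.0412 -0.0407 -0.0403] z min/max 0.0413 y -0.0106 0.013
(150, 270) [-0.0489  0.0124 -0.0488] 0.133
(160, 275) [-0.0525  0.012  -0.0439] 0.13
(168, 275) [-0.0462  0.009  -0.0431] 0.137
(165, 290) [-0.051   0.0052 -0.0431] 0.133
(140, 300) [-0.0706  0.0121 -0.0444] 0.112
(120, 320) [-0.0795  0.0106 -0.047 ] 0.104
(90, 340) [-0.0931  0.0135 -0.0484] 0.09
(390, 272) [-0.0476  0.011   0.0421] 0.135
(400, 275) [-0.0531  0.0123  0.044 ] 0.129
(430, 310) [-0.0775  0.0127  0.0447] 0.105
(0, 0, 0.0425) [[360.80733414 251.89958703]]
(-0.013, 0.011, 0.0425) [[368.44045725 240.59226142]]
(-0.013, -0.011, 0.0425) [[365.41526889 282.65584006]]
(-0.013, -0.011, 0.0525) [[385.76662388 282.69747301]]
(0, -0.011, 0.0525) [[378.48594442 271.36562793]]
```

Run:
```python
import cv2,numpy as np
p=cv2.imread('pics/w2.png')[200:420];d=np.load('pics/w2.npy')[200:420]
a=cv2.convertScaleAbs(p,alpha=2.2,beta=20)
e=cv2.applyColorMap(cv2.convertScaleAbs(d,alpha=255/.35),cv2.COLORMAP_JET)
cv2.imwrite('pics/f.png',cv2.resize(np.vstack([a,e]),None,fx=1.3,fy=1.3))
```

```text
(no output)
```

View pics/f.png

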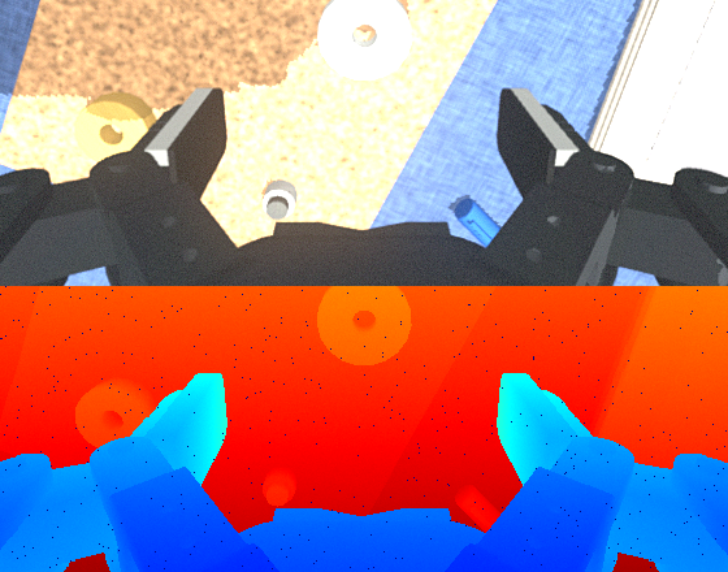

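Run:
```python
from fing import *
T,k,o=fing('w2');d=np.load('pics/w2.npy')
for uv in [(280,390),(230,385),(340,385),(280,415),(171,272),(172,280),(172,290),(172,300),(170,310),(165,330)]:print(uv,T[uv[1],uv[0]].round(4),d[uv[1],uv[0]].round(4))
p,ds=bot.camera('side');cv2.imwrite('pics/s2.png',p);np.save('pics/s2.npy',ds)
m=bot.camera_model('side');print(proj(m,[o['ee_pos']]))
C=cloud(m,ds)
c=proj(m,[o['ee_pos']])[0].astype(int)
W=p[c[1]-110:c[1]+40,c[0]-75:c[0]+75];cv2.imwrite('pics/s2c.png',cv2.resize(W,None,fx=4,fy=4))
```

```text
finger -1 1332 max x [-0.0417 -0.0415 -0.0415 -0.0412 -0.0402] z min/max 0.0425 y -0.0107 0.0129
finger 1 1329 max x [-0.0414 -0.0414 -0.0412 -0.0407 -0.0403] z min/max 0.0413 y -0.0106 0.013
(280, 390) [-0.1092  0.0126 -0.0002] 0.0749
(230, 385) [-0.1072  0.0122 -0.011 ] 0.0769
(340, 385) [-0.1065  0.0115  0.0131] 0.0777
(280, 415) [-0.1153  0.0123 -0.0002] 0.069
(171, 272) [-0.0415  0.0081 -0.0434] 0.1413
(172, 280) [-0.0417  0.0046 -0.0433] 0.1421
(172, 290) [-0.0424  0.0006 -0.0434] 0.1424
(172, 300) [-0.0442 -0.0029 -0.0431] 0.1417
(170, 310) [-0.0477 -0.0053 -0.0431] 0.1389
(165, 330) [-0.0545 -0.0097 -0.0433] 0.1336
[[189.6774937  288.54797347]]
```

View pics/s2c.png

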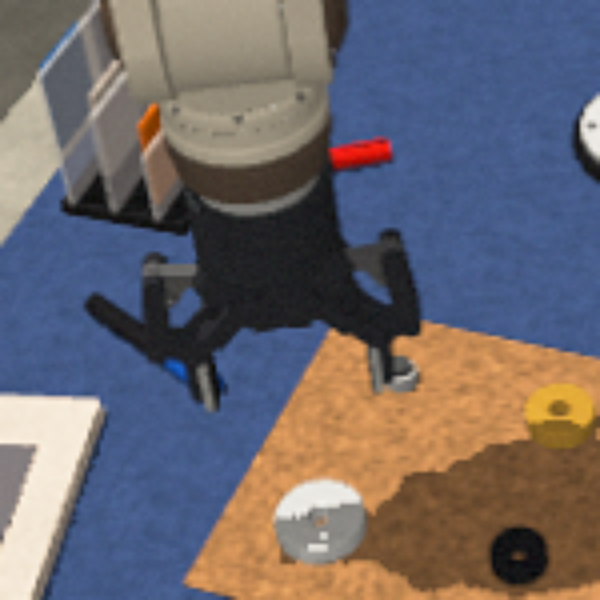

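Both cameras put the open fingertips about 42 mm behind the reported TCP, not 13 mm. So I'll go down around the ring in stages and measure the tips before closing.

>>> play_rows --rows '[[[2,-0.6,0],0,7],[[5,-1.2,0],0,7],[[7,-1.2,0],0,7],[[8.6,-1.2,0],0,7],[[8.6,-1.2,0],0,7],[[8.6,-1.2,0],0,7]]'

```text
time: 2.08
ee_pos: [0.6185, 0.2612, 0.0173]
tcp_rot: [179.1, 90.0, -157.9]
wrist_force: [0.4, -0.1, 0.6]
opening: 0.07
```

```bash
python3 look.py w3; python3 fing.py w3; python3 rings.py w3 silver
```

```text
2.0833 [0.6185 0.2612 0.0173] [22.9 21.9  9.7 77.8  0.  89.9] [ 0.39 -0.06  0.6 ] 0.07
[[-3.000e-04 -3.899e-01  9.209e-01]
 [-1.000e-04  9.209e-01  3.899e-01]
 [-1.000e+00  0.000e+00 -3.000e-04]]
finger -1 4833 max x [0.0098 0.0098 0.0098 0.0098 0.01  ] z min/max 0.0 y -0.02 0.02
finger 1 4914 max x [0.0095 0.0096 0.0097 0.0098 0.0099] z min/max 0.0004 y -0.02 0.02
silver ((279.8367004394531, 250.9209747314453), (102.07363891601562, 106.26878356933594), 90.70835876464844) [0.6184 0.2624 0.019 ] shift [-0.05  0.13 -0.04]
```

View pics/w3.png

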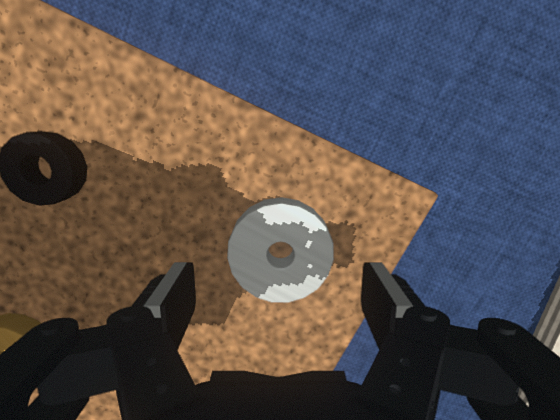

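```bash
cat > tip.py <<'E'
import sys
from fing import *
# fingertip: 3D points with 0.02<|z|, height more than 8mm above ring top
m=bot.camera_model('wrist');n=sys.argv[1];o=pickle.load(open(f'pics/{n}.pkl','rb'));d=np.load(f'pics/{n}.npy');C=cloud(m,d,o)
T=(C-o['ee_pos'])@rot(o['tcp_rot']);h=o['opening']/2
for s in(-1,1):
    k=(d>0)&(abs(T[...,1])<.016)&(T[...,2]*s>h-.003)&(T[...,2]*s<h+.012)&(T[...,0]<-.012)&(T[...,0]>-.07)
    q=T[k];print(s,'tip x',np.percentile(q[:,0],99.5).round(4),'y',np.percentile(q[:,1],[1,99]).round(4),'zmin',np.percentile(abs(q[:,2]),1).round(4))
E
python3 tip.py w3; python3 tip.py w2
```

```text
-1 tip x -0.0367 y [-0.0095  0.0126] zmin 0.0353
1 tip x -0.0369 y [-0.0095  0.0127] zmin 0.0339
-1 tip x -0.0421 y [-0.0097  0.0127] zmin 0.0427
1 tip x -0.0417 y [-0.0096  0.0126] zmin 0.0415
```

>>> play_rows --rows '[[[0.6,0.1,0],0,6.6],[[1.2,0.1,0],0,6.6],[[1.6,0.1,0],0,6.6]]'

```text
time: 2.38
ee_pos: [0.619, 0.262, 0.001]
tcp_rot: [1.4, 89.9, 24.3]
wrist_force: [-0.2, 0.4, -1.2]
opening: 0.0662
```

>>> play_rows --rows '[[[0.3,0,0],0,6.6],[[0.6,0,0],0,6.6]]'

```text
time: 2.55
ee_pos: [0.6188, 0.2617, -0.0055]
tcp_rot: [-173.5, 90.0, -150.6]
wrist_force: [-0.5, -0.6, 0.6]
opening: 0.0661
```

>>> play_rows --rows '[[[0.3,0,0],0,6.6],[[0.6,0,0],0,6.6],[[0.8,0,0],0,6.6]]'

```text
time: 2.8
ee_pos: [0.6187, 0.2616, -0.0137]
tcp_rot: [178.2, 90.0, -158.9]
wrist_force: [0.4, -0.1, -0.7]
opening: 0.0661
```

```bash
python3 look.py w4; python3 tip.py w4; python3 rings.py w4 silver
```

```text
2.8 [ 0.6187  0.2616 -0.0137] [22.9 22.7  7.3 74.6  0.  90. ] [ 0.39 -0.06 -0.69] 0.0661
[[-3.000e-04 -3.890e-01  9.212e-01]
 [-1.000e-04  9.212e-01  3.890e-01]
 [-1.000e+00  0.000e+00 -3.000e-04]]
-1 tip x -0.0164 y [-0.0148  0.0154] zmin 0.0303
1 tip x -0.0165 y [-0.0145  0.0154] zmin 0.0304
silver ((279.35504150390625, 277.49249267578125), (120.12861633300781, 127.01920318603516), 90.43714904785156) [0.6182 0.2628 0.019 ] shift [-3.31  0.13  0.02]
```

View pics/w4.png

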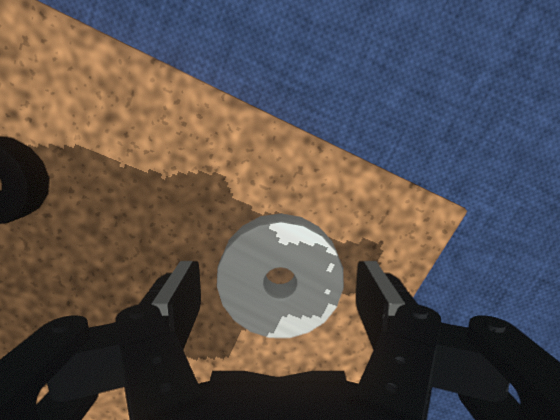

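>>> play_rows --rows '[[[0.4,0,0],0,6.6],[[0.8,0,0],0,6.6],[[1.2,0,0],0,6.6],[[1.2,0,0],0,5.2],[[1.2,0,0],0,5.2],[[1.2,0,0],0,5.2],[[1.2,0,0],0,5.2]]' --squeeze 40

```text
time: 3.43
ee_pos: [0.6188, 0.2617, -0.0253]
tcp_rot: [-165.5, 90.0, -142.6]
wrist_force: [-0.5, 0.1, -0.7]
opening: 0.0546
```

```bash
python3 look.py w5; python3 tip.py w5; python3 rings.py w5 silver
```

```text
3.4333 [ 0.6188  0.2617 -0.0253] [22.9 23.   6.4 73.4 -0.  90. ] [-0.52  0.08 -0.69] 0.0546
[[-1.000e-04 -3.891e-01  9.212e-01]
 [-1.000e-04  9.212e-01  3.891e-01]
 [-1.000e+00 -0.000e+00 -1.000e-04]]
-1 tip x -0.0283 y [-0.0102  0.0156] zmin 0.0245
1 tip x -0.0282 y [-0.0095  0.0156] zmin 0.0245
silver ((278.355712890625, 289.664306640625), (126.70905303955078, 181.38272094726562), 88.53221130371094) [0.6177 0.263  0.019 ] shift [-4.43  0.17 -0.04]
```

View pics/w5.png

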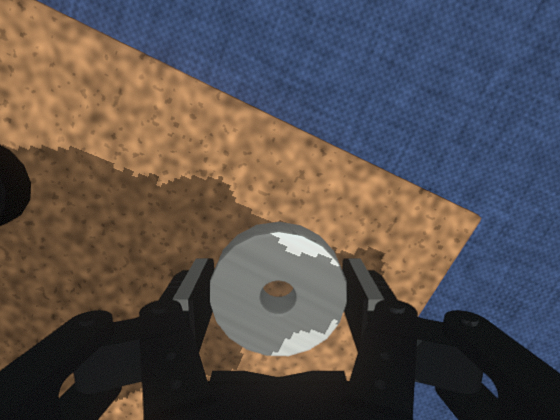

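>>> play_rows --rows '[[[-2,0,0],0,5.2],[[-5,0,0],0,5.2],[[-8,-1,-0.8],0,5.2],[[-10,-4,-3.1],0,5.2],[[-11,-7,-5.5],0,5.2],[[-11,-10,-7.8],0,5.2],[[-11,-13,-10.1],0,5.2],[[-11,-16,-12.5],0,5.2],[[-11,-19,-14.8],0,5.2],[[-11,-22,-17.2],0,5.2],[[-11,-25,-19.5],0,5.2],[[-11,-28,-21.9],0,5.2]]'

```text
time: 4.48
ee_pos: [0.5253, -0.083, 0.0851]
tcp_rot: [-31.7, 90.0, -8.8]
wrist_force: [1.2, -0.2, -1.6]
opening: 0.0544
```

>>> play_rows --rows '[[[0,-2.5,-2],6,5.2],[[0,-5,-3.9],12,5.2],[[0,-7.5,-5.9],18,5.2],[[0,-9.5,-7.5],24,5.2],[[0,-10.8,-8.4],30,5.2],[[0,-10.8,-8.4],36,5.2],[[0,-10.8,-8.4],40,5.2],[[0,-10.8,-8.4],40,5.2],[[0,-10.8,-8.4],40,5.2]]'

```text
time: 5.23
ee_pos: [0.4906, -0.2137, 0.0848]
tcp_rot: [-15.9, 90.0, -32.9]
wrist_force: [0.1, 0.1, -1.4]
opening: 0.0543
```

```bash
python3 look.py w6; python3 tip.py w6
```

```text
5.2333 [ 0.4906 -0.2137  0.0848] [-23.5   2.2  -5.8  81.9  -0.   83.4] [ 0.06  0.07 -1.39] 0.0543
[[ 1.000e-04  2.919e-01  9.564e-01]
 [-0.000e+00  9.564e-01 -2.919e-01]
 [-1.000e+00 -0.000e+00  1.000e-04]]
-1 tip x -0.0346 y [-0.0122  0.0121] zmin 0.0243
1 tip x -0.0351 y [-0.0102  0.012 ] zmin 0.0244
```

View pics/w6.png

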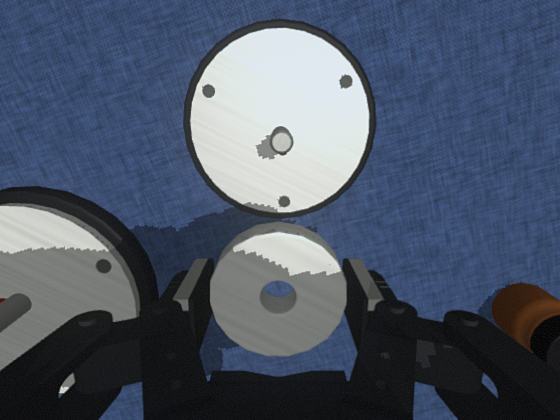

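Run:
```python
import cv2,numpy as np
p=cv2.imread('pics/w6.png')
a=cv2.resize(p[117:167,257:307],None,fx=8,fy=8,interpolation=cv2.INTER_CUBIC)
b=cv2.resize(p[270:320,253:303],None,fx=8,fy=8,interpolation=cv2.INTER_CUBIC)
cv2.imwrite('pics/c6.png',np.hstack([a,b]))
```

```text
(no output)
```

View pics/c6.png

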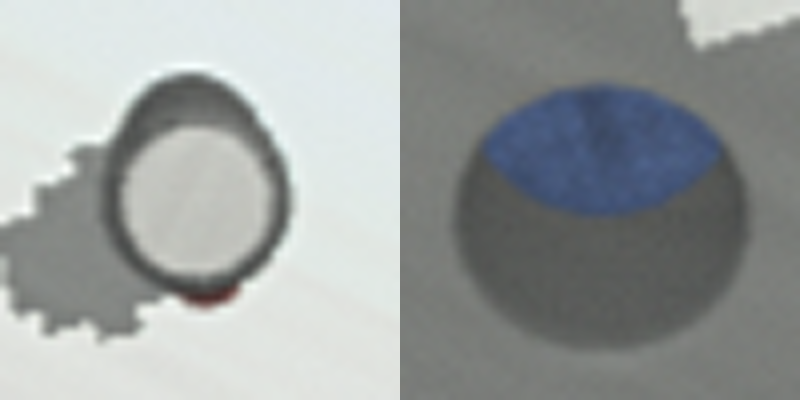

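```bash
cat > rel.py <<'E'
import sys,pickle
from h import *
from workcell import bot
n=sys.argv[1];tip=eval(sys.argv[2]);bore=eval(sys.argv[3]);top=float(sys.argv[4]) # ring top above TCP
m=bot.camera_model('wrist');o=pickle.load(open(f'pics/{n}.pkl','rb'))
S=on_z(m,[tip],.08,o)[0] if tip else None
if bore:
    B=on_z(m,[bore],o['ee_pos'][2]+top,o)[0];print('bore',B.round(4),'tool yz',((B-o['ee_pos'])@rot(o['tcp_rot'])).round(4))
if tip: print('tip',S.round(4))
if tip and bore: 
    d=S-B;d[2]=0;print('bore->tip world',d.round(4),'tool cm',(rot(o['tcp_rot']).T@d*100).round(2))
E
python3 rel.py w6 "(281.2,141.6)" "(277.7,296.7)" .0443
python3 - <<'E'
from h import *;from workcell import bot;import pickle
m=bot.camera_model('wrist');o=pickle.load(open('pics/w6.pkl','rb'))
p=cv2.imread('pics/w6.png');g=cv2.cvtColor(p,cv2.COLOR_BGR2HSV);w=cv2.inRange(g,(0,0,100),(180,70,255));w[212:]=0
cs,_=cv2.findContours(w,cv2.RETR_EXTERNAL,cv2.CHAIN_APPROX_NONE);c=max(cs,key=cv2.contourArea);e=cv2.fitEllipse(cv2.convexHull(c));print(e,'foot',on_z(m,[e[0]],.02,o))
E
```

```text
bore [ 0.4888 -0.2153  0.1291] tool yz [-0.0443 -0.0021 -0.0012]
tip [ 0.5072 -0.1608  0.08  ]
bore->tip world [0.0184 0.0545 0.    ] tool cm [-0.    5.75  0.17]
((279.38818359375, 119.69742584228516), (179.4202880859375, 185.30960083007812), 0.5172454118728638) foot [[ 0.5093849  -0.15151316  0.02      ]]
```

Run:
```python
import cv2,numpy as np
r=[]
for n,(u,v) in dict(w2=(280,227),w3=(280,254),w4=(280,283),w5=(278,297)).items():
    p=cv2.imread(f'pics/{n}.png');r.append(cv2.resize(p[v-20:v+20,u-20:u+20],None,fx=10,fy=10,interpolation=cv2.INTER_CUBIC)[:, :])
cv2.imwrite('pics/c7.png',cv2.resize(np.vstack([np.hstack(r[:2]),np.hstack(r[2:])]),None,fx=.75,fy=.75))
```

```text
(no output)
```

View pics/c7.png

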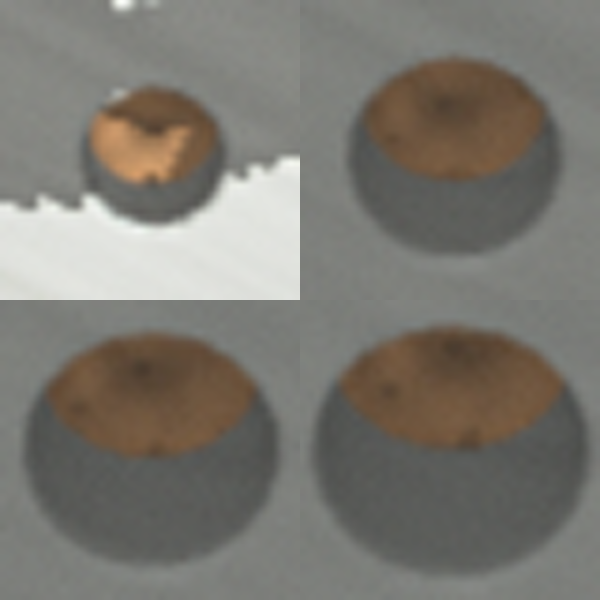

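Run:
```python
from h import *;from workcell import bot;import pickle
m=bot.camera_model('wrist')
for n,uv in dict(w2=(280,227.2),w3=(280.2,254.3),w4=(279.6,282.4),w5=(277.5,296.8)).items():
    o=pickle.load(open(f'pics/{n}.pkl','rb'));P=on_z(m,[uv],.019,o)[0];o2=pose(m,o)[1];print(n,P.round(4),'depth',(o2[2]-.019).round(3), 'toolframe of world pt', )
```

```text
w2 [0.6191 0.2599 0.019 ] depth 0.254 toolframe of world pt
w3 [0.6191 0.26   0.019 ] depth 0.17 toolframe of world pt
w4 [0.619  0.2599 0.019 ] depth 0.139 toolframe of world pt
w5 [0.6184 0.2592 0.019 ] depth 0.127 toolframe of world pt
```

```bash
cat > foot.py <<'E'
import sys
from h import *;from workcell import bot;import pickle
n=sys.argv[1];rmax=int(sys.argv[2])
m=bot.camera_model('wrist');o=pickle.load(open(f'pics/{n}.pkl','rb'))
p=cv2.imread(f'pics/{n}.png');g=cv2.cvtColor(p,cv2.COLOR_BGR2HSV);w=cv2.inRange(g,(0,0,100),(180,70,255));w[rmax:]=0
cs,_=cv2.findContours(w,cv2.RETR_EXTERNAL,cv2.CHAIN_APPROX_NONE);c=max(cs,key=cv2.contourArea);h=cv2.convexHull(c).reshape(-1,2)
h=h[h[:,1]<rmax-8]
P=on_z(m,h,.02,o)[:,:2];A=np.c_[2*P,np.ones(len(P))];x=np.linalg.lstsq(A,(P**2).sum(1),rcond=None)[0];print('foot',x[:2].round(4),'r',np.sqrt(x[2]+x[0]**2+x[1]**2).round(4))
E
python3 foot.py w6 205
```

```text
foot [ 0.5081 -0.1555] r 0.0582
```

>>> play_rows --rows '[[[0,2,0.1],0,5.2],[[0,4.5,0.2],0,5.2],[[0,5.7,0.2],0,5.2],[[1.5,5.7,0.2],0,5.2],[[2.9,5.7,0.2],0,5.2],[[2.9,5.7,0.2],0,5.2],[[2.9,5.7,0.2],0,5.2]]'

```text
time: 5.87
ee_pos: [0.5088, -0.1594, 0.0554]
tcp_rot: [-175.3, 89.9, 167.7]
wrist_force: [-0.1, -0.4, 0.1]
opening: 0.0548
```

```bash
python3 look.py w7;  python3 - <<'E'
import cv2
p=cv2.imread('pics/w7.png')
cv2.imwrite('pics/c8.png',cv2.resize(p[220:380,180:380],None,fx=4,fy=3.7))
E
```

```text
5.8667 [ 0.5088 -0.1594  0.0554] [-17.4   2.5  -8.9  78.8  -0.   89.6] [-0.09 -0.39  0.06] 0.0548
[[-1.400e-03  2.926e-01  9.562e-01]
 [ 3.000e-04  9.562e-01 -2.926e-01]
 [-1.000e+00 -1.000e-04 -1.400e-03]]
```

View pics/c8.png

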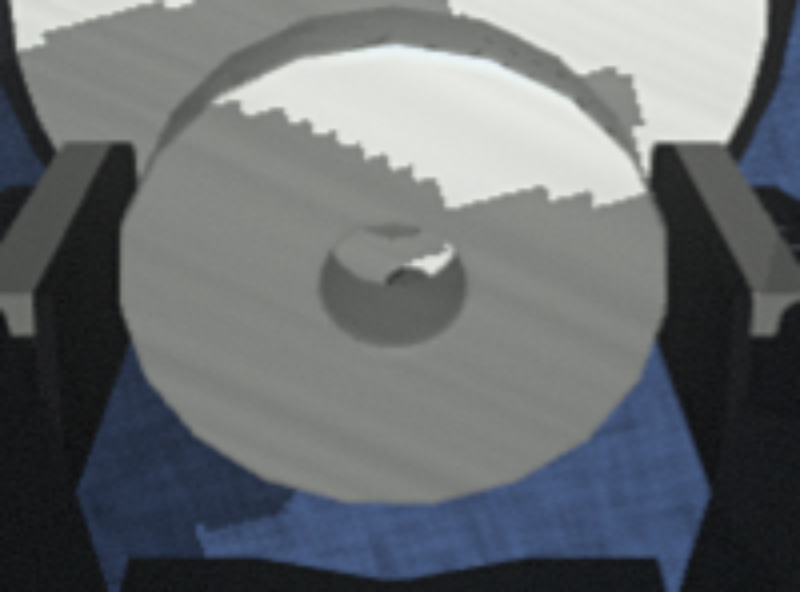

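Run:
```python
import cv2
p=cv2.imread('pics/w7.png')
cv2.imwrite('pics/c9.png',cv2.resize(cv2.convertScaleAbs(p[276:318,256:300],alpha=1.4),None,fx=14,fy=14,interpolation=cv2.INTER_CUBIC))
```

```text
(no output)
```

View pics/c9.png

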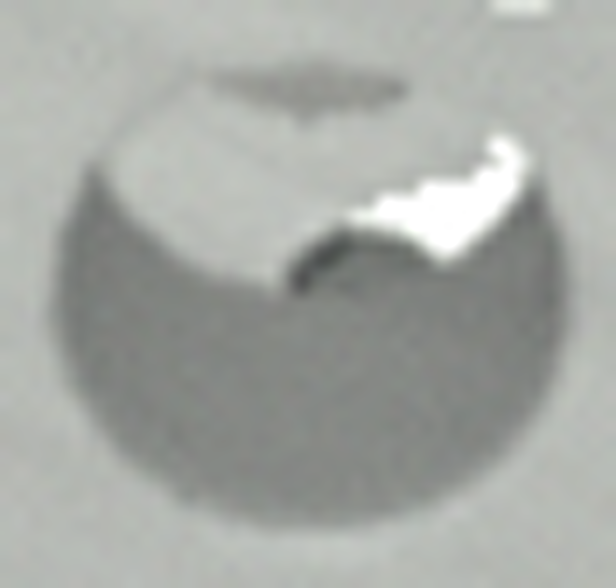

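>>> play_rows --rows '[[[0.1,0,0.08],0,5.2],[[0.1,0,0.15],0,5.2],[[0.1,0,0.15],0,5.2],[[0.1,0,0.15],0,5.2]]'

```text
time: 6.25
ee_pos: [0.511, -0.1604, 0.0552]
tcp_rot: [-2.4, 90.0, -19.5]
wrist_force: [0.8, -0.4, -1.3]
opening: 0.0544
```

```bash
python3 look.py w8;  python3 - <<'E'
import cv2
p=cv2.imread('pics/w8.png')
cv2.imwrite('pics/c10.png',cv2.resize(cv2.convertScaleAbs(p[276:318,256:300],alpha=1.4),None,fx=14,fy=14,interpolation=cv2.INTER_CUBIC))
E
```

```text
6.25 [ 0.511  -0.1604  0.0552] [-17.4   2.7  -8.7  78.6  -0.   89.7] [ 0.75 -0.37 -1.28] 0.0544
[[ 6.000e-04  2.942e-01  9.558e-01]
 [-2.000e-04  9.558e-01 -2.942e-01]
 [-1.000e+00 -0.000e+00  6.000e-04]]
```

View pics/c10.png

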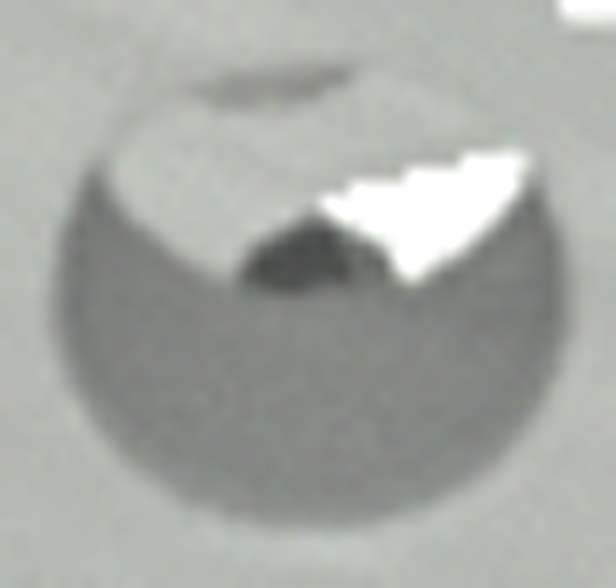

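Run:
```python
from h import *;from workcell import bot;import pickle
m=bot.camera_model('wrist');o=pickle.load(open('pics/w8.pkl','rb'))
R_=rot(o['tcp_rot'])
for z,r in [(.08,.0045),(.077,.006),(.04,.006),(.02,.006)]:
    t=np.linspace(0,2*np.pi,72);q=np.c_[np.full(72,o['ee_pos'][2]-z),-.0021+r*np.sin(t),-.0012+r*np.cos(t)]
    uv=proj(m,o['ee_pos']+q@R_.T,o);i=uv[:,1].argmin();print(z,uv[i].round(1),'crop',((uv[i]-[256,276]+.5)*14).round(0))
```

```text
0.08 [277.5 266.1] crop [ 308. -131.]
0.077 [277.5 260.4] crop [ 307. -212.]
0.04 [277.5 234. ] crop [ 308. -581.]
0.02 [277.6 223.3] crop [ 309. -730.]
```

Run:
```python
from h import *;from workcell import bot;import pickle
m=bot.camera_model('wrist');o6=pickle.load(open('pics/w6.pkl','rb'))
H=on_z(m,[(284,201)],.02,o6);print(H)
for n in('w7','w8'):
    o=pickle.load(open(f'pics/{n}.pkl','rb'));print(n,proj(m,H,o),proj(m,on_z(m,[(281.2,141.6)],.08,o6),o))
```

```text
[[ 0.49667096 -0.20425973  0.02      ]]
w7 [[282.01371596 296.94831617]] [[277.85702748 274.53614119]]
w8 [[278.45112212 296.68921992]] [[272.83344069 274.123891  ]]
```

What I saw in the bore was a foot screw hole, not the spindle: the projections match it to the pixel. I'm undoing that nudge.

>>> play_rows --rows '[[[0.1,0,-0.1],0,5.2],[[0.2,0.03,-0.2],0,5.2],[[0.2,0.03,-0.2],0,5.2],[[0.2,0.03,-0.2],0,5.2],[[0.4,0.03,-0.2],0,5.2],[[0.5,0.03,-0.2],0,5.2]]'

```text
time: 6.8
ee_pos: [0.5089, -0.1593, 0.0496]
tcp_rot: [-171.6, 90.0, 171.3]
wrist_force: [-0.1, 0.2, -1.1]
opening: 0.0545
```

Run:
```python
from h import *;from workcell import bot
o=bot.get_obs();B=o['ee_pos']+rot(o['tcp_rot'])@[0,-.0021,-.0012]
print(o['ee_pos'],o['wrist_force'],'err tool cm',rot(o['tcp_rot']).T@(np.array([.5072,-.1608,0])-B)*100)
```

```text
[ 0.50886871 -0.15929836  0.04957366] [-0.0727517   0.18709746 -1.12230009] err tool cm [4.95738161 0.01748302 0.00520572]
```

>>> play_rows --rows '[[[0.15,0,0],0,5.2],[[0.3,0,0],0,5.2],[[0.4,0,0],0,5.2],[[0.5,0,0],0,5.2]]'

```text
time: 7.13
ee_pos: [0.5089, -0.1593, 0.0446]
tcp_rot: [178.5, 90.0, 161.3]
wrist_force: [0.4, 0.1, -1.1]
opening: 0.0543
```

>>> play_rows --rows '[[[0.15,0,0],0,5.2],[[0.3,0,0],0,5.2],[[0.45,0,0],0,5.2],[[0.6,0,0],0,5.2]]'

```text
time: 7.47
ee_pos: [0.5089, -0.1593, 0.0386]
tcp_rot: [6.6, 90.0, -10.5]
wrist_force: [-0.5, 0.1, -0.3]
opening: 0.0545
```

>>> play_rows --rows '[[[0.15,0,0],0,5.2],[[0.3,0,0],0,5.2],[[0.45,0,0],0,5.2],[[0.6,0,0],0,5.2]]'

```text
time: 7.8
ee_pos: [0.5089, -0.1594, 0.0327]
tcp_rot: [-47.4, 90.0, -64.6]
wrist_force: [-0.6, -0.9, -0.7]
opening: 0.0546
```

>>> play_rows --rows '[[[0.2,0,0],0,5.2],[[0.4,0,0],0,5.2],[[0.6,0,0],0,5.2],[[0.8,0,0],0,5.2],[[1,0,0],0,5.2]]'

```text
time: 8.22
ee_pos: [0.5089, -0.1596, 0.0227]
tcp_rot: [-58.8, 90.0, -75.9]
wrist_force: [-1.0, -2.7, 1.2]
opening: 0.0547
```

>>> play_rows --rows '[[[0.2,0,0],0,5.2],[[0.4,0,0],0,5.2],[[0.6,0,0],0,5.2],[[0.8,0,0],0,5.2],[[1,0,0],0,5.2]]'

```text
time: 8.63
ee_pos: [0.5089, -0.1594, 0.0126]
tcp_rot: [-54.2, 90.0, -71.3]
wrist_force: [-0.5, -2.9, 0.5]
opening: 0.0547
```

>>> play_rows --rows '[[[0.2,0,0],0,5.2],[[0.4,0,0],0,5.2],[[0.6,0,0],0,5.2],[[0.8,0,0],0,5.2],[[1,0,0],0,5.2]]'

```text
time: 9.05
ee_pos: [0.5089, -0.1593, 0.0026]
tcp_rot: [-39.0, 90.0, -56.2]
wrist_force: [-0.6, -3.7, 0.8]
opening: 0.0542
```

```bash
python3 look.py w9; python3 tip.py w9
```

```text
9.05 [ 0.5089 -0.1593  0.0026] [-17.4   3.7 -13.5  72.8  -0.   89.7] [-0.56 -3.71  0.82] 0.0542
[[ 1.000e-04  2.941e-01  9.558e-01]
 [-1.000e-04  9.558e-01 -2.941e-01]
 [-1.000e+00 -1.000e-04  1.000e-04]]
-1 tip x -0.0165 y [-0.0115  0.0155] zmin 0.0242
1 tip x -0.0164 y [-0.01    0.0155] zmin 0.0243
```

View pics/w9.png

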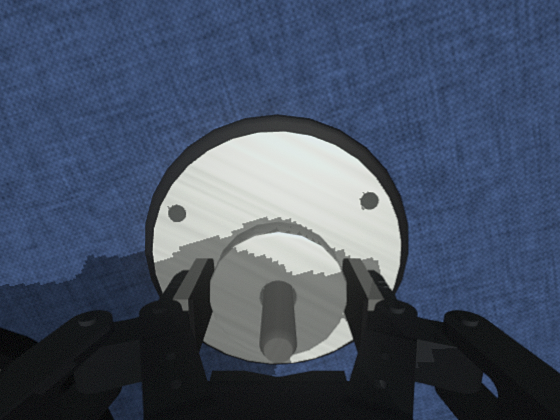

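>>> play_rows --rows '[[[0.2,0,0],0,5.2],[[0.4,0,0],0,5.2],[[0.6,0,0],0,5.2],[[0.8,0,0],0,5.2],[[1,0,0],0,5.2],[[1.05,0,0],0,5.2]]'

```text
time: 9.6
ee_pos: [0.5087, -0.1593, -0.0082]
tcp_rot: [-180.0, 90.0, 162.9]
wrist_force: [-0.9, -3.2, 0.7]
opening: 0.0547
```

>>> play_rows --rows '[[[0.05,0,0],0,5.2],[[0.1,0,0],0,5.2]]'

```text
time: 9.77
ee_pos: [0.5089, -0.1593, -0.0088]
tcp_rot: [-179.4, 90.0, 163.4]
wrist_force: [-1.3, -2.6, 1.6]
opening: 0.055
```

>>> play_rows --rows '[[[0.05,0,0],0,5.2],[[0.08,0,0],0,5.2]]'

```text
time: 9.93
ee_pos: [0.5089, -0.1593, -0.0095]
tcp_rot: [-12.0, 90.0, -29.2]
wrist_force: [-0.8, -3.9, 1.1]
opening: 0.0548
```

>>> play_rows --rows '[[[0.05,0,0],0,5.2],[[0.1,0,0],0,5.2]]'

```text
time: 10.1
ee_pos: [0.509, -0.1594, -0.01]
tcp_rot: [-6.2, 90.0, -23.3]
wrist_force: [-4.2, -2.0, 9.8]
opening: 0.0543
```

>>> play_rows --rows '[[[0.05,0,0],0,5.2],[[0.08,0,0],0,5.2]]'

```text
time: 10.27
ee_pos: [0.509, -0.1594, -0.01]
tcp_rot: [-2.7, 90.0, -19.8]
wrist_force: [-5.1, -1.7, 15.3]
opening: 0.0547
```

```bash
python3 look.py w10; python3 tip.py w10
```

```text
10.2667 [ 0.509  -0.1594 -0.01  ] [-17.4   4.1 -14.5  71.4  -0.   89.7] [-5.15 -1.74 15.34] 0.0547
[[ 7.000e-04  2.942e-01  9.558e-01]
 [-3.000e-04  9.558e-01 -2.942e-01]
 [-1.000e+00 -0.000e+00  7.000e-04]]
-1 tip x -0.029 y [-0.0113  0.0157] zmin 0.0245
1 tip x -0.0289 y [-0.01    0.0156] zmin 0.0246
```

View pics/w10.png

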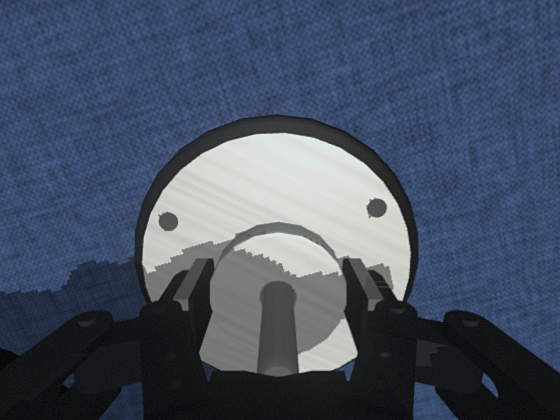

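>>> play_rows --rows '[[[-0.08,0,0],0,5.8],[[-0.08,0,0],0,6.6],[[-0.08,0,0],0,6.6],[[-0.5,0,0],0,6.6],[[-2,0,0],0,6.6],[[-5,0,0],0,7],[[-8,0,0],0,7],[[-9,2,-0.7],0,7],[[-9,5,-1.7],0,7],[[-9,8.5,-2.9],-6,7],[[-9,12,-4.1],-12,7],[[-9,15.5,-5.3],-18,7]]'

```text
time: 11.32
ee_pos: [0.5035, 0.006, 0.079]
tcp_rot: [47.0, 90.0, 48.1]
wrist_force: [1.4, 0.2, 0.2]
opening: 0.0701
```

```bash
python3 - <<'E'
from h import *;from workcell import bot
o=bot.get_obs();print(o['time'],o['ee_pos'],o['wrist_force'],o['opening'],shift(o,[.501,.141,.07]));print(rot(o['tcp_rot']).round(3))
E
python3 look.py t1 top
python3 - <<'E'
import cv2
cv2.imwrite('pics/c11.png',cv2.resize(cv2.imread('pics/t1.png')[130:250,120:360],None,fx=3.3,fy=3.3))
E
```

```text
11.3167 [0.50352536 0.00598632 0.07897474] [1.41282714 0.15839313 0.17962071] 0.07007240418248861 [ 0.90255881 13.50337823  0.01849965]
[[ 0.   -0.02  1.  ]
 [ 0.    1.    0.02]
 [-1.    0.    0.  ]]
11.3167 [0.5035 0.006  0.079 ] [  0.7  -2.  -10.8  81.2   0.   89.5] [1.41 0.16 0.18] 0.0701
[[ 3.000e-04 -2.010e-02  9.998e-01]
 [ 4.000e-04  9.998e-01  2.010e-02]
 [-1.000e+00  4.000e-04  4.000e-04]]
```

View pics/c11.png

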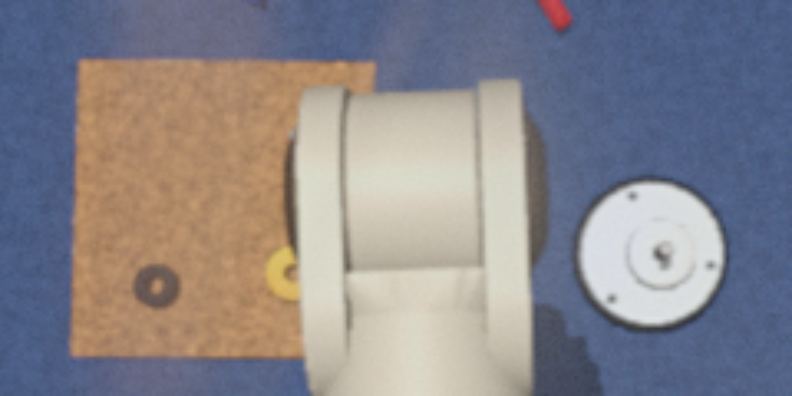

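>>> play_rows --rows '[[[0,3,0],0,6.4],[[0,6.5,0],0,6.4],[[0.5,10,0],0,6.4],[[1,12.8,0],0,6.4],[[1,13.5,0],0,6.4],[[1,13.5,0],0,6.4],[[1,13.5,0],0,6.4]]'

```text
time: 11.95
ee_pos: [0.5016, 0.1393, 0.0687]
tcp_rot: [-135.0, 90.0, -134.0]
wrist_force: [0.1, -0.1, 0.7]
opening: 0.064
```

```bash
python3 look.py w11
```

```text
11.95 [0.5016 0.1393 0.0687] [ 15.5   0.5  -9.4  80.1  -0.  104.6] [ 0.09 -0.06  0.75] 0.064
[[-3.000e-04 -1.660e-02  9.999e-01]
 [-3.000e-04  9.999e-01  1.660e-02]
 [-1.000e+00 -3.000e-04 -3.000e-04]]
```

View pics/w11.png

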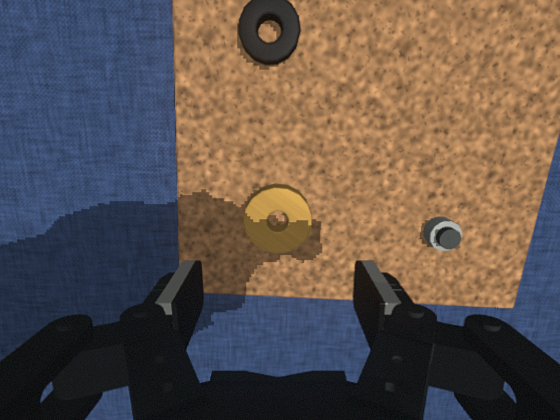

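Run:
```python
from h import *;from workcell import bot;import pickle
m=bot.camera_model('wrist');o=pickle.load(open('pics/w11.pkl','rb'))
for uv in[(278.5,221),(269,32)]:
    P=on_z(m,[uv],.019,o)[0];print(P.round(4),shift(bot.get_obs(),P).round(2))
```

```text
[0.501  0.1406 0.019 ] [ 4.99  0.19 -0.07]
[0.4937 0.2527 0.019 ] [ 4.98 11.41 -0.63]
```

>>> play_rows --rows '[[[3,0.1,0],0,6.2],[[6,0.15,-0.05],0,6.0],[[8,0.15,-0.05],0,5.8],[[8.8,0.15,-0.05],0,5.8],[[9.4,0.15,-0.05],0,5.8],[[9.4,0.15,-0.05],0,4.2],[[9.4,0.15,-0.05],0,4.2],[[9.4,0.15,-0.05],0,4.2],[[9.4,0.15,-0.05],0,4.2],[[9.4,0.15,-0.05],0,4.2]]'

```text
time: 12.83
ee_pos: [0.5017, 0.141, -0.0246]
tcp_rot: [16.0, 89.9, 16.9]
wrist_force: [-0.7, 0.6, -3.0]
opening: 0.0443
```

```bash
python3 look.py w12
```

```text
12.8333 [ 0.5017  0.141  -0.0246] [ 15.7   2.9 -17.4  69.6   0.  104.8] [-0.71  0.64 -2.96] 0.0443
[[ 1.100e-03 -1.570e-02  9.999e-01]
 [ 3.000e-04  9.999e-01  1.570e-02]
 [-1.000e+00  3.000e-04  1.100e-03]]
```

View pics/w12.png

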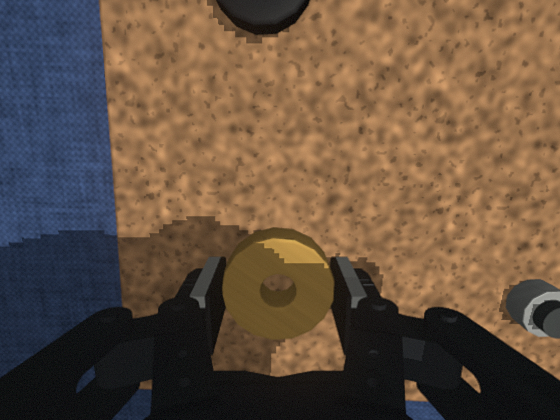

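>>> play_rows --rows '[[[-2,0,0],0,4.2],[[-5,0,0],0,4.2],[[-8.5,-1,0],0,4.2],[[-10.5,-3.5,0],0,4.2],[[-10.5,-7.5,0],0,4.2],[[-10.5,-11.5,0],0,4.2],[[-10.5,-15.5,0],0,4.2],[[-10.5,-19.5,0],0,4.2],[[-10.5,-23.5,0],0,4.2],[[-10.5,-27.5,0],0,4.2],[[-10.5,-31.5,0],0,4.2],[[-10.5,-34.5,0],0,4.2]]'

```text
time: 13.88
ee_pos: [0.5063, -0.207, 0.08]
tcp_rot: [-52.5, 90.0, -51.7]
wrist_force: [0.2, 0.1, -1.7]
opening: 0.0445
```

>>> play_rows --rows '[[[0,-1,0],0,4.2],[[0,-1.4,0],0,4.2],[[0,-1.4,0],0,4.2],[[0,-1.4,0],0,4.2],[[0,-1.4,0],0,4.2]]'

```text
time: 14.3
ee_pos: [0.507, -0.2167, 0.0798]
tcp_rot: [85.3, 90.0, 86.3]
wrist_force: [-0.3, -0.3, -2.3]
opening: 0.0447
```

```bash
python3 look.py w13
python3 - <<'E'
import cv2,numpy as np
p=cv2.imread('pics/w13.png')
a=cv2.resize(p[110:170,250:310],None,fx=6,fy=6,interpolation=cv2.INTER_CUBIC)
b=cv2.resize(p[270:320,253:303],None,fx=7.2,fy=7.2,interpolation=cv2.INTER_CUBIC)
c=cv2.resize(p,(560,420))
cv2.imwrite('pics/c13.png',np.hstack([a,b]));
E
```

```text
14.3 [ 0.507  -0.2167  0.0798] [-23.2   4.5  -4.   81.5   0.   65.9] [-0.33 -0.28 -2.3 ] 0.0447
[[ 0.000e+00 -1.710e-02  9.999e-01]
 [ 3.000e-04  9.999e-01  1.710e-02]
 [-1.000e+00  3.000e-04  0.000e+00]]
```

View pics/w13.png

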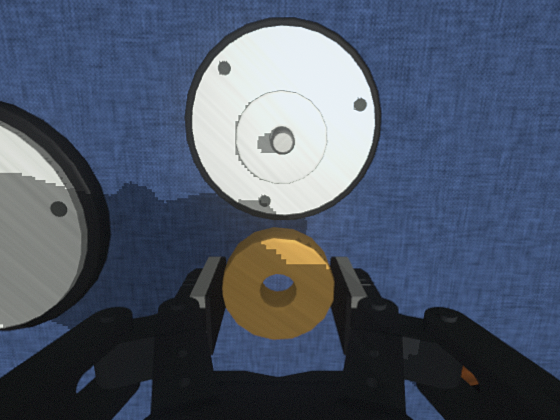

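View pics/c13.png

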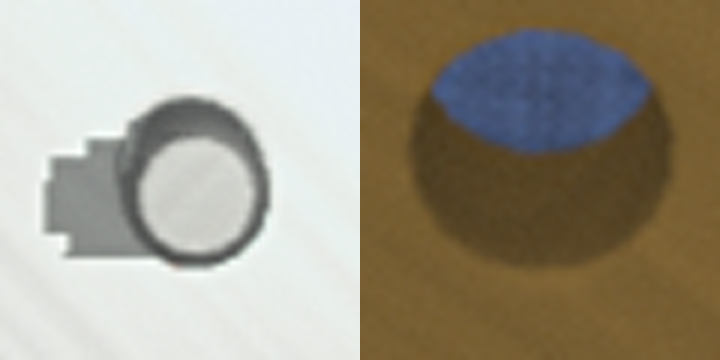

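```bash
python3 rel.py w13 "(282.2,141.8)" "(277.7,290.2)" .0436
```

```text
bore [ 0.5059 -0.216   0.1234] tool yz [-0.0436  0.0008 -0.001 ]
tip [ 0.5071 -0.1607  0.08  ]
bore->tip world [0.0012 0.0553 0.    ] tool cm [0.   5.53 0.21]
```

>>> play_rows --rows '[[[0,2,0.1],0,4.2],[[0,4.5,0.2],0,4.2],[[0,5.5,0.2],0,4.2],[[1.5,5.5,0.2],0,4.2],[[2.6,5.5,0.2],0,4.2],[[2.6,5.5,0.2],0,4.2],[[2.6,5.5,0.2],0,4.2],[[2.6,5.5,0.2],0,4.2]]'

```text
time: 15.02
ee_pos: [0.508, -0.1632, 0.054]
tcp_rot: [-64.9, 90.0, -64.0]
wrist_force: [0.3, -0.5, -1.3]
opening: 0.0443
```

```bash
cat > al.py <<'E'
import sys
from h import *;from workcell import bot
o=bot.get_obs();B=o['ee_pos']+rot(o['tcp_rot'])@[0,float(sys.argv[1]),float(sys.argv[2])]
print(o['ee_pos'],o['wrist_force'],'err tool cm',(rot(o['tcp_rot']).T@(np.array([.5071,-.1607,0])-B)*100).round(3))
E
python3 al.py .0008 -.001
```

```text
[ 0.5079818  -0.16323912  0.05400396] [ 0.26371824 -0.52172487 -1.25408333] err tool cm [5.4   0.176 0.016]
```

>>> play_rows --rows '[[[0,0.17,0],0,4.2],[[0,0.17,0],0,4.2],[[0,0.17,0],0,4.2]]'

```text
time: 15.27
ee_pos: [0.5081, -0.1615, 0.0541]
tcp_rot: [-21.5, 90.0, -20.6]
wrist_force: [0.0, 0.1, -2.0]
opening: 0.0444
```

```bash
python3 al.py .0008 -.001
```

```text
[ 0.50814112 -0.16152861  0.05411185] [ 0.00198991  0.12363904 -1.98769308] err tool cm [ 5.411  0.006 -0.006]
```

>>> play_rows --rows '[[[0.2,0,0],0,4.2],[[0.4,0,0],0,4.2],[[0.55,0,0],0,4.2],[[0.7,0,0],0,4.2],[[0.8,0,0],0,4.2]]'

```text
time: 15.68
ee_pos: [0.5078, -0.1613, 0.0454]
tcp_rot: [162.4, 90.0, 163.2]
wrist_force: [0.1, -0.2, -2.5]
opening: 0.0445
```

>>> play_rows --rows '[[[0.15,0,0],0,4.2],[[0.3,0,0],0,4.2],[[0.45,0,0],0,4.2],[[0.6,0,0],0,4.2],[[0.8,0,0],0,4.2]]'

```text
time: 16.1
ee_pos: [0.508, -0.1614, 0.0376]
tcp_rot: [-29.3, 90.0, -28.4]
wrist_force: [0.4, 0.0, -1.2]
opening: 0.0445
```

>>> play_rows --rows '[[[0.2,0,0],0,4.2],[[0.4,0,0],0,4.2],[[0.6,0,0],0,4.2],[[0.8,0,0],0,4.2],[[1,0,0],0,4.2]]'

```text
time: 16.52
ee_pos: [0.5081, -0.1617, 0.0277]
tcp_rot: [-64.4, 90.0, -63.5]
wrist_force: [0.2, -2.8, -1.7]
opening: 0.0442
```

>>> play_rows --rows '[[[0.2,0,0],0,4.2],[[0.4,0,0],0,4.2],[[0.6,0,0],0,4.2],[[0.8,0,0],0,4.2],[[1,0,0],0,4.2]]'

```text
time: 16.93
ee_pos: [0.508, -0.1615, 0.0176]
tcp_rot: [-64.0, 90.0, -63.1]
wrist_force: [-0.0, -3.3, -0.7]
opening: 0.0448
```

>>> play_rows --rows '[[[0.2,0,0],0,4.2],[[0.4,0,0],0,4.2],[[0.6,0,0],0,4.2],[[0.8,0,0],0,4.2],[[1,0,0],0,4.2]]'

```text
time: 17.35
ee_pos: [0.5079, -0.1614, 0.0075]
tcp_rot: [-63.6, 90.0, -62.7]
wrist_force: [-0.4, -3.5, -0.7]
opening: 0.0446
```

>>> play_rows --rows '[[[0.05,0,0],0,4.2],[[0.1,0,0],0,4.2]]'

```text
time: 17.52
ee_pos: [0.5079, -0.1613, 0.0066]
tcp_rot: [177.0, 90.0, 177.9]
wrist_force: [-0.3, -3.4, 0.5]
opening: 0.0448
```

>>> play_rows --rows '[[[0.05,0,0],0,4.2],[[0.08,0,0],0,4.2]]'

```text
time: 17.68
ee_pos: [0.508, -0.1614, 0.006]
tcp_rot: [-49.4, 90.0, -48.5]
wrist_force: [-1.1, -3.5, 3.8]
opening: 0.0447
```

>>> play_rows --rows '[[[0.04,0,0],0,4.2],[[0.08,0,0],0,4.2]]'

```text
time: 17.85
ee_pos: [0.508, -0.1614, 0.006]
tcp_rot: [-29.3, 90.0, -28.4]
wrist_force: [-5.3, -2.9, 9.9]
opening: 0.0447
```

```bash
python3 look.py w14
```

```text
17.85 [ 0.508  -0.1614  0.006 ] [-17.6   3.5 -13.3  73.2  -0.   71.5] [-5.3  -2.89  9.91] 0.0447
[[ 5.000e-04 -1.560e-02  9.999e-01]
 [-3.000e-04  9.999e-01  1.560e-02]
 [-1.000e+00 -3.000e-04  5.000e-04]]
```

View pics/w14.png

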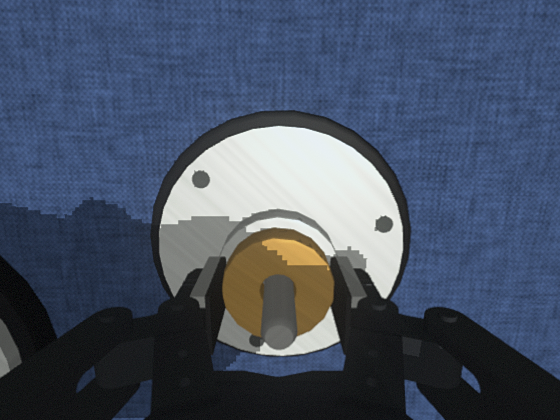

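>>> play_rows --rows '[[[-0.08,0,0],0,5.0],[[-0.08,0,0],0,5.6],[[-0.08,0,0],0,5.6],[[-0.5,0,0],0,5.6],[[-2,0,0],0,5.6],[[-5,0,0],0,5.6],[[-7,0.5,0],0,5.6],[[-7,3.5,0],0,5.6],[[-7,7.5,-0.1],0,5.6],[[-7,11.5,-0.2],0,5.6],[[-7,15.5,-0.3],0,5.6],[[-7,19.5,-0.4],0,5.6]]'

```text
time: 18.9
ee_pos: [0.5005, 0.0354, 0.0755]
tcp_rot: [44.4, 90.0, 45.2]
wrist_force: [0.8, 0.2, -0.4]
opening: 0.0557
```

>>> play_rows --rows '[[[0,4,0],0,5.6],[[0,8,-0.1],0,5.6],[[0,12,-0.2],0,5.6],[[0,16,-0.3],0,5.6],[[0,19.5,-0.3],0,5.6],[[0.5,22,-0.3],0,5.6],[[0.5,22,-0.3],0,5.6],[[0.5,22,-0.3],0,5.6],[[0.5,22,-0.3],0,5.6]]'

```text
time: 19.65
ee_pos: [0.4942, 0.2533, 0.0701]
tcp_rot: [-151.5, 90.0, -150.5]
wrist_force: [0.4, 0.2, 0.2]
opening: 0.0561
```

```bash
python3 look.py w15; python3 look.py t2 top;  python3 - <<'E'
import cv2,numpy as np
p=cv2.imread('pics/w15.png');t=cv2.imread('pics/t2.png')
t=cv2.resize(t[165:245,280:360],(360,360),interpolation=cv2.INTER_CUBIC)
cv2.imwrite('pics/c15.png',np.hstack([cv2.resize(p,(480,360)),t[:, :320]]))
E
```

```text
19.65 [0.4942 0.2533 0.0701] [ 27.1   5.2  -4.4  80.5  -0.  116.2] [0.42 0.16 0.21] 0.0561
[[-5.000e-04 -1.610e-02  9.999e-01]
 [-3.000e-04  9.999e-01  1.610e-02]
 [-1.000e+00 -3.000e-04 -5.000e-04]]
19.7 [0.4945 0.2529 0.0703] [ 27.1   5.2  -4.4  80.5  -0.  116.2] [-0.15  0.14  0.18] 0.0557
[[-1.000e-04 -1.520e-02  9.999e-01]
 [-1.000e-04  9.999e-01  1.520e-02]
 [-1.000e+00 -1.000e-04 -1.000e-04]]
```

View pics/c15.png

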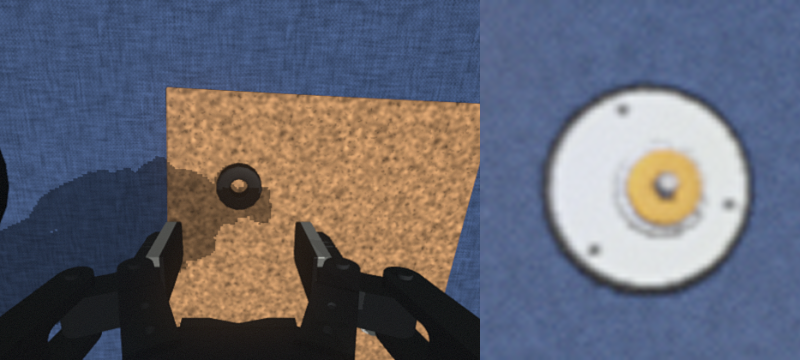

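Run:
```python
from h import *;from workcell import bot;import pickle
m=bot.camera_model('wrist');o=pickle.load(open('pics/w15.pkl','rb'))
P=on_z(m,[(278.8,218)],.019,o)[0];print(P.round(4),shift(bot.get_obs(),P).round(2))
```

```text
[0.4938 0.2563 0.019 ] [ 5.14  0.37 -0.08]
```

>>> play_rows --rows '[[[3,0.2,0],0,5.2],[[6,0.32,-0.05],0,5.0],[[8,0.32,-0.05],0,4.8],[[8.8,0.32,-0.05],0,4.8],[[9.4,0.32,-0.05],0,4.8],[[9.5,0.32,-0.05],0,3.2],[[9.5,0.32,-0.05],0,3.2],[[9.5,0.32,-0.05],0,3.2],[[9.5,0.32,-0.05],0,3.2],[[9.5,0.32,-0.05],0,3.2]]'

```text
time: 20.58
ee_pos: [0.4944, 0.257, -0.024]
tcp_rot: [28.0, 89.9, 28.9]
wrist_force: [0.4, -0.6, -0.5]
opening: 0.0337
```

```bash
python3 look.py w16
```

```text
20.5833 [ 0.4944  0.257  -0.024 ] [ 27.5   7.7 -12.2  70.    0.  116.6] [ 0.36 -0.6  -0.52] 0.0337
[[ 1.300e-03 -1.570e-02  9.999e-01]
 [ 7.000e-04  9.999e-01  1.560e-02]
 [-1.000e+00  7.000e-04  1.300e-03]]
```

View pics/w16.png

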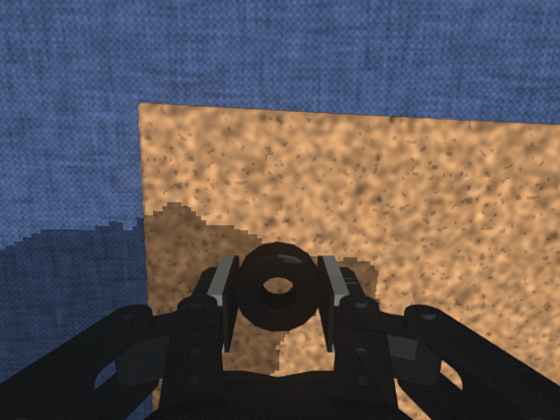

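>>> play_rows --rows '[[[-2,0,0],0,3.2],[[-5,0,0],0,3.2],[[-8.5,-1,0],0,3.2],[[-10.4,-3.5,0],0,3.2],[[-10.4,-7.5,0],0,3.2],[[-10.4,-11.5,0.1],0,3.2],[[-10.4,-15.5,0.1],0,3.2],[[-10.4,-19.5,0.2],0,3.2],[[-10.4,-23.5,0.3],0,3.2],[[-10.4,-27.5,0.4],0,3.2],[[-10.4,-31.5,0.5],0,3.2],[[-10.4,-34.5,0.6],0,3.2]]'

```text
time: 21.63
ee_pos: [0.5051, -0.0909, 0.0796]
tcp_rot: [-33.0, 89.9, -32.2]
wrist_force: [0.5, 0.6, -0.2]
opening: 0.0338
```

>>> play_rows --rows '[[[0,-4,0],0,3.2],[[0,-8,0],0,3.2],[[0,-11,0],0,3.2],[[0,-12.9,0],0,3.2],[[0,-12.9,0],0,3.2],[[0,-12.9,0],0,3.2],[[0,-12.9,0],0,3.2]]'

```text
time: 22.22
ee_pos: [0.5072, -0.2166, 0.0791]
tcp_rot: [108.3, 90.0, 109.2]
wrist_force: [-0.0, -0.5, -0.2]
opening: 0.034
```

```bash
python3 look.py w17
python3 - <<'E'
import cv2,numpy as np
p=cv2.imread('pics/w17.png')
a=cv2.resize(p[110:170,250:310],None,fx=6,fy=6,interpolation=cv2.INTER_CUBIC)
b=cv2.resize(cv2.convertScaleAbs(p[265:315,253:303],alpha=2.5,beta=10),None,fx=7.2,fy=7.2,interpolation=cv2.INTER_CUBIC)
cv2.imwrite('pics/c17.png',np.hstack([a,b]));
E
```

```text
22.2167 [ 0.5072 -0.2166  0.0791] [-23.1   4.5  -4.   81.4   0.   66. ] [-0.03 -0.55 -0.16] 0.034
[[-1.000e-04 -1.570e-02  9.999e-01]
 [ 3.000e-04  9.999e-01  1.570e-02]
 [-1.000e+00  3.000e-04 -1.000e-04]]
```

View pics/c17.png

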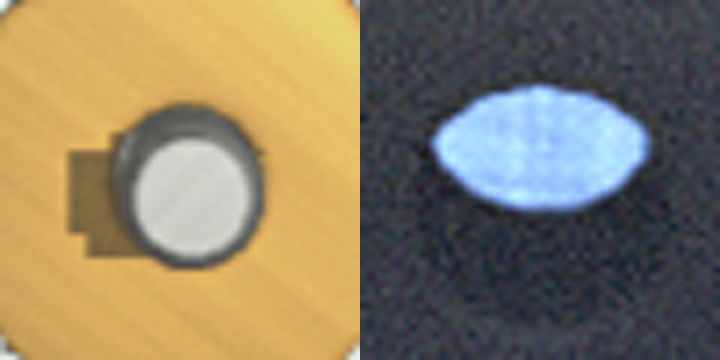

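View pics/w17.png

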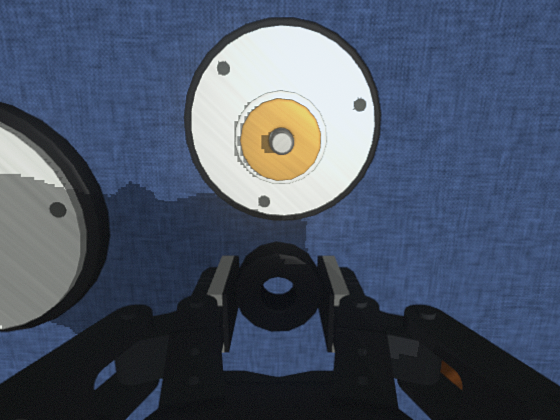

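```bash
python3 rel.py w17 "(281.5,142.3)" "(277.6,292.8)" .043
```

```text
bore [ 0.5062 -0.2173  0.1221] tool yz [-0.043  -0.0007 -0.0011]
tip [ 0.5071 -0.1608  0.08  ]
bore->tip world [0.0009 0.0566 0.    ] tool cm [0.   5.66 0.18]
```

>>> play_rows --rows '[[[0,2,0.1],0,3.2],[[0,4.5,0.2],0,3.2],[[0,5.8,0.2],0,3.2],[[1.5,5.8,0.2],0,3.2],[[2.4,5.8,0.2],0,3.2],[[2.4,5.8,0.2],0,3.2],[[2.4,5.8,0.2],0,3.2],[[2.4,5.8,0.2],0,3.2]]'

```text
time: 22.93
ee_pos: [0.5085, -0.1593, 0.0555]
tcp_rot: [-39.7, 90.0, -38.8]
wrist_force: [1.5, 0.8, -0.1]
opening: 0.0339
```

```bash
python3 al.py -.0007 -.0011
```

```text
[ 0.50847551 -0.15931319  0.05546087] [ 1.46050226  0.82947217 -0.11838956] err tool cm [ 5.546 -0.066 -0.031]
```

>>> play_rows --rows '[[[0,-0.07,-0.03],0,3.2],[[0.1,-0.07,-0.03],0,3.2],[[0.2,-0.07,-0.03],0,3.2],[[0.35,-0.07,-0.03],0,3.2],[[0.5,-0.07,-0.03],0,3.2]]'

```text
time: 23.35
ee_pos: [0.5081, -0.16, 0.05]
tcp_rot: [-7.4, 90.0, -6.5]
wrist_force: [0.3, -0.1, -0.1]
opening: 0.034
```

```bash
python3 al.py -.0007 -.0011
```

```text
[ 0.50812804 -0.15995931  0.0500042 ] [ 0.26083566 -0.08021146 -0.11929426] err tool cm [ 5.e+00 -2.e-03  6.e-03]
```

>>> play_rows --rows '[[[0.15,0,0],0,3.2],[[0.3,0,0],0,3.2],[[0.45,0,0],0,3.2],[[0.6,0,0],0,3.2]]'

```text
time: 23.68
ee_pos: [0.5081, -0.1598, 0.0439]
tcp_rot: [146.2, 90.0, 147.1]
wrist_force: [-0.1, 0.3, -0.7]
opening: 0.0342
```

>>> play_rows --rows '[[[0.2,0,0],0,3.2],[[0.4,0,0],0,3.2],[[0.6,0,0],0,3.2],[[0.8,0,0],0,3.2],[[1,0,0],0,3.2]]'

```text
time: 24.1
ee_pos: [0.5081, -0.1598, 0.0339]
tcp_rot: [105.5, 90.0, 106.4]
wrist_force: [-0.3, 0.0, -0.8]
opening: 0.0336
```

>>> play_rows --rows '[[[0.2,0,0],0,3.2],[[0.4,0,0],0,3.2],[[0.6,0,0],0,3.2],[[0.8,0,0],0,3.2],[[1,0,0],0,3.2]]'

```text
time: 24.52
ee_pos: [0.5083, -0.1601, 0.0241]
tcp_rot: [-53.9, 90.0, -53.0]
wrist_force: [0.8, -2.4, 1.6]
opening: 0.0338
```

>>> play_rows --rows '[[[0.08,0,0],0,3.2],[[0.15,0,0],0,3.2]]'

```text
time: 24.68
ee_pos: [0.5082, -0.16, 0.0226]
tcp_rot: [-74.1, 90.0, -73.2]
wrist_force: [0.8, -2.6, 0.8]
opening: 0.0337
```

>>> play_rows --rows '[[[0.05,0,0],0,3.2],[[0.1,0,0],0,3.2]]'

```text
time: 24.85
ee_pos: [0.5082, -0.16, 0.0217]
tcp_rot: [-47.5, 90.0, -46.6]
wrist_force: [0.2, -3.5, 2.1]
opening: 0.0338
```

>>> play_rows --rows '[[[0.04,0,0],0,3.2],[[0.08,0,0],0,3.2]]'

```text
time: 25.02
ee_pos: [0.5082, -0.16, 0.0214]
tcp_rot: [-39.5, 90.0, -38.6]
wrist_force: [-3.4, -1.4, 9.5]
opening: 0.0338
```

>>> play_rows --rows '[[[0.03,0,0],0,3.2],[[0.06,0,0],0,3.2]]'

```text
time: 25.18
ee_pos: [0.5083, -0.16, 0.0214]
tcp_rot: [-31.4, 89.9, -30.5]
wrist_force: [-3.5, -2.1, 13.6]
opening: 0.0344
```

```bash
python3 look.py w18
```

```text
25.1833 [ 0.5083 -0.16    0.0214] [-17.5   3.  -12.1  74.8  -0.   71.6] [-3.53 -2.12 13.63] 0.0344
[[ 9.000e-04 -1.550e-02  9.999e-01]
 [-5.000e-04  9.999e-01  1.550e-02]
 [-1.000e+00 -5.000e-04  9.000e-04]]
```

View pics/w18.png

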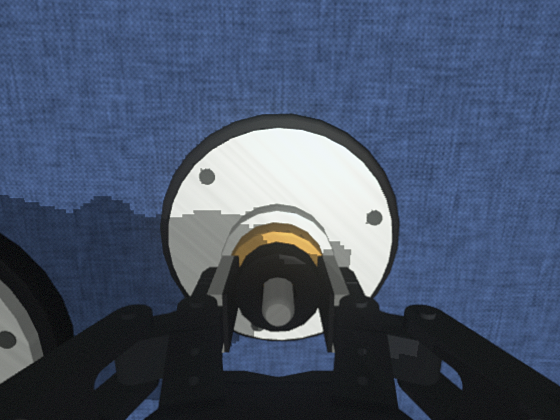

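All three are stacked, with a firm stop at the expected height. I'm releasing, retreating and checking.

>>> play_rows --rows '[[[-0.06,0,0],0,4.0],[[-0.06,0,0],0,4.8],[[-0.06,0,0],0,4.8],[[-0.06,0,0],0,4.8],[[-0.6,0,0],0,4.8],[[-2,0,0],0,4.8],[[-5,0,0],0,4.8],[[-8,0,0],0,4.8],[[-9,-2,0],0,4.8],[[-9,-5,0],0,4.8],[[-9,-6,0],0,4.8],[[-9,-6,0],0,4.8]]'

```text
time: 26.23
ee_pos: [0.5089, -0.2216, 0.1102]
tcp_rot: [-134.5, 90.0, -133.8]
wrist_force: [0.8, 0.2, 0.0]
opening: 0.0481
```

>>> play_rows --rows '[[[0,0,0],0,4.8],[[0,0,0],0,4.8]]'

```text
time: 26.4
ee_pos: [0.5087, -0.2191, 0.1097]
tcp_rot: [139.6, 89.9, 140.5]
wrist_force: [-0.3, -0.2, 0.0]
opening: 0.048
```

```bash
python3 look.py w19; python3 look.py t3 top
python3 - <<'E'
from h import *;from workcell import bot;import pickle
m=bot.camera_model('wrist');o=pickle.load(open('pics/w19.pkl','rb'));d=np.load('pics/w19.npy');C=cloud(m,d,o)
r=np.linalg.norm(C[...,:2]-[.5075,-.160],axis=-1)
for n,a,b in [('black top .065',.009,.015),('brass .05',.020,.0215),('silver .035',.0255,.0265),('foot .02',.04,.055)]:
    k=(r>a)&(r<b)&(d>0);z=C[k];print(n,k.sum(),np.percentile(z[:,2],[5,25,50,75,95]).round(4))
k=(r>.009)&(r<.015)&(C[...,2]>.058);q=C[k];A=np.c_[q[:,:2]-q[:,:2].mean(0),np.ones(len(q))];print('black plane slope',np.linalg.lstsq(A,q[:,2],rcond=None)[0],len(q))
E
```

```text
26.4 [ 0.5087 -0.2191  0.1097] [-23.3   4.7  -0.5  84.9   0.   65.8] [-0.28 -0.21  0.04] 0.048
[[-1.000e-03 -1.560e-02  9.999e-01]
 [ 8.000e-04  9.999e-01  1.560e-02]
 [-1.000e+00  8.000e-04 -1.000e-03]]
26.45 [ 0.5088 -0.219   0.1099] [-23.3   4.7  -0.5  84.9   0.   65.8] [ 0.29 -1.43 -0.71] 0.0479
[[-7.000e-04 -1.620e-02  9.999e-01]
 [ 6.000e-04  9.999e-01  1.620e-02]
 [-1.000e+00  6.000e-04 -7.000e-04]]
black top .065 1313 [0.064  0.0646 0.0651 0.0656 0.0662]
brass .05 324 [0.0476 0.0492 0.0498 0.0504 0.0512]
silver .035 191 [0.0332 0.0342 0.0348 0.0353 0.036 ]
foot .02 28052 [0.0195 0.0208 0.2132 0.2222 0.2313]
black plane slope [-0.49002181  7.3509851   0.15595461] 2265
```

View pics/w19.png

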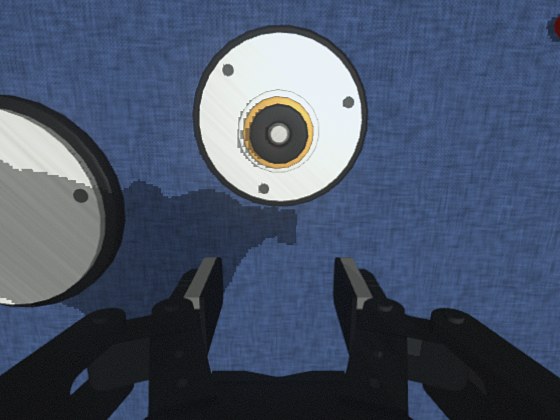

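View pics/t3.png

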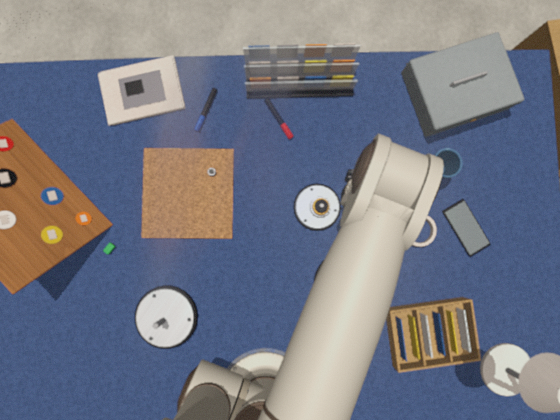

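The wrist picture shows the stack concentric at (279,133). The heights read 0.065, 0.050 and 0.035 m, so every spacer is home. In the top view the nut (211,172) and the pens haven't moved.

```bash
python3 -c "
from workcell import bot
print(bot.job_done())"
```

```text
the job is handed in; nothing more can be done
None
```

The three spacers are on the spindle of the 130 mm carousel, silver at the bottom, then brass, then black. I handed the job in at about 26.5 s of the 72 s allowed.

**Final checks:**
- **Heights:** the spacer tops read 65, 50 and 35 mm above the table, which is fully home for all three.
- **Force:** the highest reading at a move's end was about 15 N at the wrist, roughly 16 N net of the spacer's weight, against the 30 N limit.
- **Gripper:** it is open and clear of everything.
- **Bystanders:** the nut, pens, ink jar and sharpener look unmoved in the last top picture. The arm hid part of the cup and tape, but no move took it close to them.

**What failed or disagreed:**
- **Fingertips:** the cameras put the real fingertips about 30 mm behind where the stated tool point would have them. I went by the cameras for grasp depth, and the grasps confirmed it.
- **Misread screw hole:** I briefly took a foot screw hole seen through the silver spacer's bore for the spindle and shifted about 2 mm. I caught it by projection and undid it before any contact.
- **Flatness fit:** my numeric fit on the black spacer's top was spoiled by finger pixels in the depth image, so it says nothing. Flatness rests on the narrow spread of the heights, about ±1 mm.

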